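Push the vial rack through the gated loading track

TASK

Push the vial rack along the loading track, past the spring gate, until it is fully home against the end stop; while it passes, keep one fingertip on the long bar beside the track to hold the gate down, so that the gate blade never touches the rack. Then lift the fingers off, so that the gate springs up shut behind the rack. Only push with the fingertips: do not grip or lift the rack, and leave the other things on the bench where they stand.

Things in the scene. Friction and masses are not known exactly. Their poses are not given: they have to be found in the camera images.
- chute: Fixed aluminium channel on feet. Origin on the bench under the gate slot's middle; +y = push direction, -x = the bar's side. In its frame (mm): floor 40 above the bench, clear x -30 to 30, walls 4 thick with tops 58 above the bench; open entry end at y -220, inner face of the end stop (top 58) at y 184. Nothing stands above the channel.
- gate (a joint): One lever, hinged under the floor along the track's far side (chute x 40, z 30 mm), bears both the blade that stands up through the floor and the long bar. 0 = shut, blade 10 mm above the floor in the rack's way; grows as the bar is pressed down; from 0.19 rad the blade is below the floor; hard stop 0.26. A spring shuts it: 3 N at the bar at first, 5 N fully down, alike all along it.
- bar_middle (a point): Middle of the top of the grey ribbed bar (34 mm wide, 300 long, parallel to the track), part of the gate. Shut: chute x -60, y -105 mm, 75 mm above the bench. The bar spans y -255 to 45 mm. Fully down: 49 mm above the bench, 9 above the track's floor; the blade is below the floor when this point is under 56 mm. A fingertip can press it and slide along it.
- blade_top (a point): Middle of the top edge of the gate's steel blade (14 mm wide across the track, 5 mm thick along it): chute x -21, y 0 mm, 50 mm above the bench when shut. At chute x above -10 mm nothing of the gate stands in the channel.
- rack: White rack of small vials, 56 mm wide (its x), 155 long (its y), body 25 high, caps to 38; origin at the centre of its underside. Lies along the track before the gate, 2 mm play each side, front end 10 to 58 mm before the blade; 0.13 to 0.27 kg. Its ends are flat walls 25 mm high. Home: origin at chute y 106 mm, rear end 28 mm past the blade.
- septa_pot: Bystander: small white pot with a screw lid, 40 mm across, 42 mm high, on the bench beyond the track; origin at the underside.
- filter_tin: Bystander: round flat tin, 58 mm across, 24 mm high, on the bench beyond the track; origin at the underside.
- vial_a: Bystander: brown vial 12 mm across, 32 mm high, standing on the bench on the bar's side of the track, past the end of the bar; origin at the underside.
- vial_b: Bystander: clear vial 12 mm across, 32 mm high, beside the brown one; origin at the underside.
- timer: Bystander: bench timer 56 x 62 x 16 mm lying near the front edge, to the right, before a fixed computer tower 0.35 m tall (x from 0.5 m, y -0.28 to -0.43 m) that the arm must keep clear of; origin at the underside.

How it is judged:
On the way, in this order (a step that is already met when the one before it is completed fails the run):
1. the gate is held down by a finger on its bar, with the rack still before it (value of joint gate above 0.18 rad and contact force between the fingers and gate above 0.3 N and y of rack in the frame of chute below -0.078 m), for 0.2 s.
2. the rack is half-way past the gate, with the gate held down by a finger and the rack touched by a finger (value of joint gate above 0.18 rad and contact force between the fingers and gate above 0.3 N and y of rack in the frame of chute between 0 and 0.07 m and contact force between the fingers and rack above 0.05 N), for 0.05 s.
3. the rack is home against the end stop, with the gate still held down (value of joint gate above 0.18 rad and contact force between the fingers and gate above 0.3 N and y of rack in the frame of chute above 0.1 m), for 0.1 s.
At the end, for the whole second after the job is handed in: The rack lies flat on the floor of the track, home against the end stop (within 6 mm), at rest; the gate has sprung up shut behind it (under 0.03 rad) (y of rack in the frame of chute above 0.1 m and z of rack in the frame of chute between 0.037 and 0.043 m and angle between the y axis of rack and the y axis of chute, either way round below 0.09 rad and value of joint gate below 0.03 rad and linear speed of rack below 0.01 m/s); the robot touches nothing.
It fails at once if the gate blade touches the rack (contact force between gate and rack above 0.5 N).
It fails at once if the rack is lifted (more than 6 mm) or tipped (height (world z) of rack above 0.046 m or angle between rack's own z axis and vertical above 0.15 rad).
It fails at once if a bystander is moved by more than 15 mm (distance of any of septa_pot, filter_tin, vial_a, vial_b, timer from where it was at the start of the episode above 0.015 m).
It also fails if it takes over 48 s, if anything falls off the work surface, if the arm or the gripper's body presses on something with over 40 N, if the wrist force passes 120 N, or if a joint passes its speed limit or range.

ROBOT

A 6-joint arm with a two-finger parallel gripper is mounted at the origin on a cart in front of the work surface, level with it; the furniture and walls round the work are solid. World frame = base frame: x ahead of the robot, y to its left, z up, the work surface at z = 0. Lengths are in m, angles in rad, forces in N, time in s.
With the tool pointing down it reaches from about 0.325 to 0.85 m from the base axis. Payload 4.4 kg.
Tool frame: the origin (TCP) lies at the very end of the fingers, on their centre line; the grasp point (between the pads) lies 19 mm behind it (bot.tcp_to_grasp is the distance from the TCP to the grasp point, in m); x points along the fingers, z is the direction in which the jaws open and shut, and the axes are right-handed (so a half turn about x gives the same grasp; the last joint's range is limited). The gripper opens to 94 mm and grips with 3 to 60 N. Pads are 16 mm wide; open, the fingers measure 119 mm over their backs; the gripper's body (75 mm by 177 mm) begins 78 mm behind the grasp point.
Start: joints at [-1.312, 0.207, 1.542, -0, 1.393, -0.15], TCP at [0.229, -0.528, 0.183] pointing down, gripper open.
Joint ranges: [-2.73, 2.73], [-0.86, 2.22], [0.23, 2.46], [-1.11, 4.25], [0.08, 2.63], [-2.82, 2.82]. Speed limits (rad/s): [2.79, 2.79, 3.14, 3.14, 3.14, 3.14].

INTERFACE

Orientations are given as a unit quaternion [w, x, y, z].
In Python, from cell import bot, snapshot, calibration gives the robot as it stands. The module is installed in compiled form; this text tells all that it offers.
- The arm moves only by the tool carry_out, never from a script. Its argument "plan" is a list of rows, each an object of numbers: "tx", "ty", "tz": the shift along the tool's x, y, z in mm; "spin": the turn about the tool's x in degrees. A call has 1 to 10 rows; each row shifts and turns the commanded pose from where the row before left it, along the tool's axes as they then stand; what a row does not reach is not made up. A row lasts 1/10 s, in which the tool goes at most 50 mm and 8.59 degrees, less where a joint would pass 70% of its speed; a pose out of reach is approached as far as the arm can. A call with a gripper value outside its range is refused whole. "hand" is the opening, from 0 (shut) to 1 (fully open), set as the call begins (left out, the last holds). The fingers move at their own pace and stop on an object; "newtons" is the grip in N (left out, the last holds). Time passes only in rows, so rows that do not move let the fingers close. It gives the time, the measured TCP pose, the force and the opening at its end, in the units of the state.
- bot.sense(): the state, without advancing time (a new reading comes with each control period).
- snapshot(name): name is "scene" or "top" or "wrist"; returns the picture (384x512x3 uint8, red, green, blue); there is no depth.
- calibration(name): a dict with "fx", "fy", "cx", "cy" (pixels), "cam_to_world" (4x4, takes a point from camera to world coordinates). Camera axes: x right, y down, z forward; pixel columns grow to the right and rows downward; lengths in m; the calibration is good to about 2 mm. A picture is of the moment at which its call begins: read the wrist's pose just before it. calibration takes no time and is no camera call; for the wrist camera it gives the pose at the moment of the call.
- bot.job_done(): hands the job in, once; it reports no verdict.
The state is a dict: "clock": time; "joint_pos": joint angles; "dq": joint speeds; "tau": joint torques, N m; "position": TCP position; "eef_rot": TCP orientation; "force": force on the tool from outside, world axes, zero at the start; "ft_torque": the same for the moment, N m; "opening": finger opening in m.
Only numpy, scipy, OpenCV 4.12 (cv2) and the standard library are available. Lean on these libraries where they do the work, as an engineer would, in place of code of your own. Each camera call takes 0.05 s, during which the arm holds its last target.

## Working session

There is one attempt and no reset: what is moved stays moved. The work goes in short steps, Python scripts to look and compute and a tool call to move; the robot and the scene stay as the last step left them, time stands still between calls to the robot, and variables do not carry over. Pictures are saved under pics/ and viewed, and the job is handed in when it is done.

Besides the shell and the picture viewer there is one more tool, called after "Request:" as name(argument=value, ...), one argument or row to a line, values as JSON. carry_out: Moves the arm, as the interface text tells. Its arguments: {"type":"object","properties":{"plan":{"type":"array"},"hand":{"type":"number"},"newtons":{"type":"number"}},"required":["plan"]}

```bash
mkdir -p pics
python3 - <<'E'
from cell import bot,snapshot,calibration
import cv2,numpy as np
s=bot.sense(); print(s)
for n in("scene","top","wrist"):
    c=calibration(n); print(n,c['fx'],c['fy'],c['cx'],c['cy'],np.round(c['cam_to_world'],4).tolist())
    im=snapshot(n); cv2.imwrite(f'pics/{n}0.png',im[:,:,::-1])
E
```

```text
{'clock': 0.0, 'joint_pos': array([-1.31247881e+00,  2.07395319e-01,  1.54296005e+00,  6.38879358e-06,
        1.39349578e+00, -1.50496917e-01]), 'dq': array([-0.00068572,  0.00028435,  0.00020507, -0.00134519, -0.00088349,
       -0.001384  ]), 'tau': array([ 1.38855678e-03, -3.70875514e+01, -2.81416619e+01,  6.99137128e-02,
        3.60318390e-02, -1.73521998e-04]), 'position': array([ 0.22834517, -0.52677394,  0.181402  ]), 'eef_rot': array([ 0.59049078,  0.38863249,  0.59167627, -0.38756242]), 'force': array([ 0.22501458,  0.15817169, -0.20361612]), 'ft_torque': array([0.07937467, 0.00261562, 0.04190634]), 'opening': 0.09416701843158672}
scene 358.56512405288584 358.56512405288584 257.3306647254035 187.3795197198021 [[-0.7968, -0.4162, 0.4381, 0.0995], [-0.6042, 0.5415, -0.5846, 0.6147], [0.0061, -0.7305, -0.6829, 0.7995], [0.0, 0.0, 0.0, 1.0]]
top 394.529102632572 394.529102632572 265.179864100053 194.07695326435842 [[-0.0168, -0.9994, 0.031, 0.5243], [-0.9999, 0.0169, 0.0018, 0.0434], [-0.0023, -0.031, -0.9995, 1.0832], [0.0, 0.0, 0.0, 1.0]]
wrist 295.42162376011476 295.42162376011476 259.59211351393594 191.66353105977976 [[0.3971, -0.8914, -0.2184, 0.2907], [-0.9178, -0.3859, -0.0936, -0.5011], [-0.0009, 0.2376, -0.9714, 0.3845], [0.0, 0.0, 0.0, 1.0]]
```

View pics/top0.png

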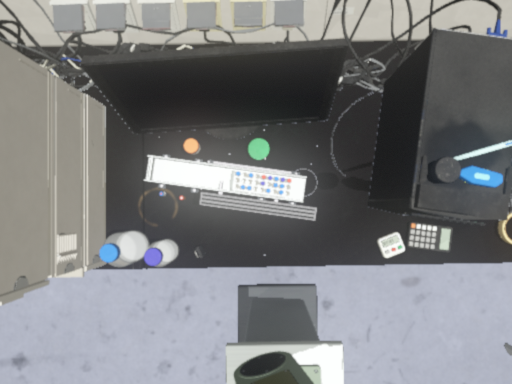

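View pics/scene0.png

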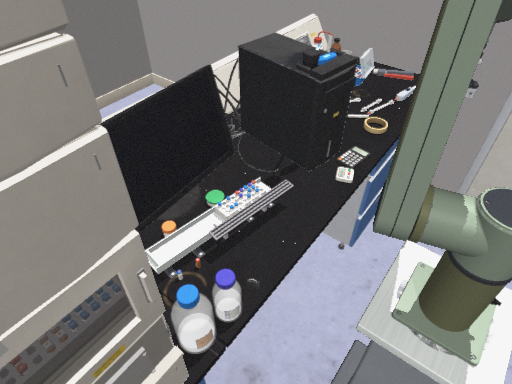

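Run:
```python
import cv2
im=cv2.imread('pics/top0.png')
cv2.imwrite('pics/top0z.png',cv2.resize(im[130:230,130:330],None,fx=4,fy=4,interpolation=cv2.INTER_CUBIC))
im=cv2.imread('pics/scene0.png')
cv2.imwrite('pics/scene0z.png',cv2.resize(im[165:300,140:310],None,fx=4,fy=4,interpolation=cv2.INTER_CUBIC))
```

```text
(no output)
```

View pics/top0z.png

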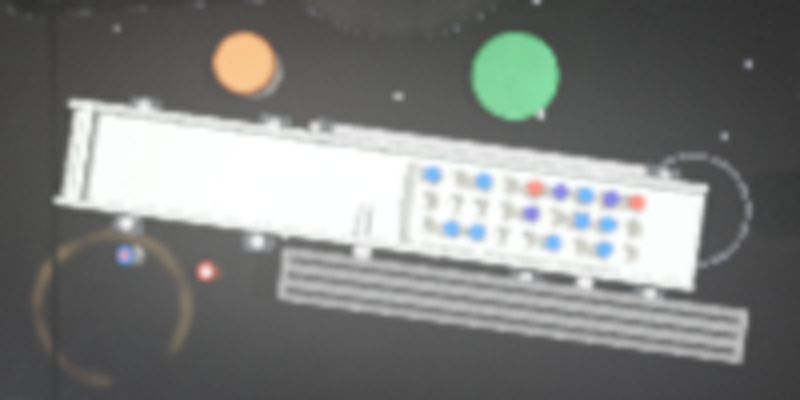

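View pics/scene0z.png

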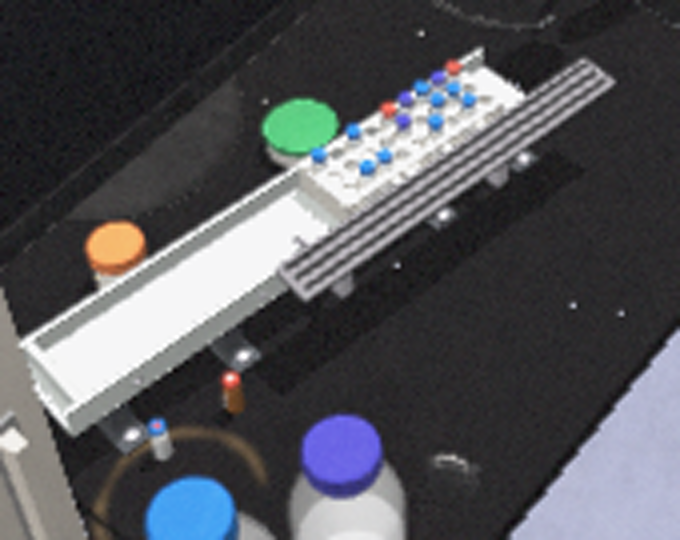

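View pics/wrist0.png

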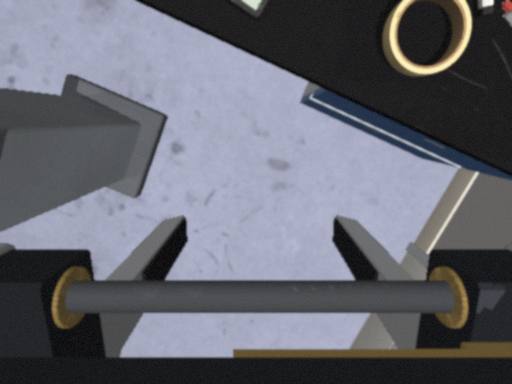

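```bash
cat > h.py <<'E'
import cv2,numpy as np
from cell import bot,snapshot,calibration
def ray(c,uv,z):
    uv=np.atleast_2d(np.asarray(uv,float)); M=np.array(c['cam_to_world'])
    d=np.c_[(uv[:,0]-c['cx'])/c['fx'],(uv[:,1]-c['cy'])/c['fy'],np.ones(len(uv))]@M[:3,:3].T
    o=M[:3,3]; return (o+d*((z-o[2])/d[:,2])[:,None])
def proj(c,P):
    M=np.linalg.inv(np.array(c['cam_to_world'])); q=np.atleast_2d(P)@M[:3,:3].T+M[:3,3]
    return np.c_[q[:,0]/q[:,2]*c['fx']+c['cx'],q[:,1]/q[:,2]*c['fy']+c['cy']]
E
python3 - <<'E'
from h import *
c=calibration('top'); im=cv2.imread('pics/top0.png'); g=cv2.cvtColor(im,cv2.COLOR_BGR2GRAY)
print(g[150:222:2,250].tolist()); print(g[196:222,262].tolist())
for lo,hi,z,name in((185,256,.058,'chute'),(85,256,.075,'bar')):
    m=((g>=lo)&(g<hi)).astype(np.uint8)
    m[:140]=0;m[225:]=0;m[:,:140]=0;m[:,325:]=0
    m=cv2.morphologyEx(m,cv2.MORPH_CLOSE,np.ones((3,3)))
    cs,_=cv2.findContours(m,0,cv2.CHAIN_APPROX_NONE)
    for k in cs:
        if cv2.contourArea(k)<150: continue
        W=ray(c,k[:,0],z)[:,:2].astype(np.float32)
        r=cv2.minAreaRect(W*1000); print(name,cv2.contourArea(k),cv2.boundingRect(k),r, np.round(cv2.boxPoints(r)).tolist())
E
```

```text
[180, 181, 171, 120, 90, 94, 95, 98, 200, 227, 233, 239, 181, 180, 239, 209, 212, 238, 210, 190, 231, 250, 231, 115, 158, 169, 164, 168, 166, 155, 164, 106, 89, 87, 85, 83]
[222, 160, 192, 210, 188, 183, 155, 148, 178, 181, 153, 146, 177, 175, 143, 144, 173, 159, 102, 89, 87, 87, 86, 86, 84, 84]
chute 4351.0 (144, 155, 163, 51) ((597.2922973632812, 149.380615234375), (416.7845153808594, 87.43133544921875), 81.11479187011719) [[522.0, -50.0], [608.0, -63.0], [673.0, 349.0], [586.0, 362.0]]
bar 10954.0 (140, 140, 178, 82) ((592.2423706054688, 138.38931274414062), (452.833984375, 207.70445251464844), 89.01387023925781) [[485.0, -86.0], [692.0, -90.0], [700.0, 363.0], [492.0, 367.0]]
```

Run:
```python
from h import *
c=calibration('top'); im=cv2.imread('pics/top0.png'); g=cv2.cvtColor(im,cv2.COLOR_BGR2GRAY)
m=((g>=128)).astype(np.uint8)
m[:140]=0;m[225:]=0;m[:,:140]=0;m[:,325:]=0
# bar: region below line of chute's lower edge
n,l,st,_=cv2.connectedComponentsWithStats(m,connectivity=4); print(st[1:][st[1:,4]>60])
# scan columns: edges of the chute & bar with subpixel at half-level
import numpy as np
def edges(col):
    p=g[:,col].astype(float); out=[]
    for r in range(145,224):
        for th in (130,):
            if (p[r]-th)*(p[r+1]-th)<0: out.append(round(r+(th-p[r])/(p[r+1]-p[r]),2))
    return out
for col in range(150,320,8): print(col,edges(col))
```

```text
[[ 183  140   18   14  202]
 [ 248  140   22   20  365]
 [ 143  154  174   67 6436]]
150 [np.float64(154.16), np.float64(181.93)]
158 [np.float64(155.15), np.float64(183.32)]
166 [np.float64(153.8), np.float64(184.14)]
174 [np.float64(157.14), np.float64(185.27)]
182 [np.float64(158.12), np.float64(186.4), np.float64(195.05), np.float64(199.48)]
190 [np.float64(153.16), np.float64(159.23), np.float64(187.8)]
198 [np.float64(152.17), np.float64(158.23)]
206 [np.float64(161.17), np.float64(189.87), np.float64(191.39), np.float64(205.6)]
214 [np.float64(160.07), np.float64(190.93), np.float64(192.44), np.float64(206.65)]
222 [np.float64(161.11), np.float64(207.72)]
230 [np.float64(152.89), np.float64(154.33), np.float64(162.15), np.float64(193.12), np.float64(194.88), np.float64(208.79)]
238 [np.float64(163.18), np.float64(194.52), np.float64(196.1), np.float64(209.98)]
246 [np.float64(164.19), np.float64(195.12), np.float64(197.19), np.float64(211.08)]
254 [np.float64(158.61), np.float64(165.28), np.float64(196.14), np.float64(198.33), np.float64(208.98), np.float64(209.05), np.float64
[... 169 characters left out ...]
loat64(168.74), np.float64(215.47)]
286 [np.float64(170.04), np.float64(200.64), np.float64(202.61), np.float64(216.48)]
294 [np.float64(171.32), np.float64(206.92), np.float64(207.09), np.float64(210.88), np.float64(211.15), np.float64(214.94), np.float64(215.06), np.float64(217.49)]
302 [np.float64(174.86), np.float64(202.62), np.float64(204.91), np.float64(207.95), np.float64(208.07), np.float64(211.83), np.float64(212.19), np.float64(215.8), np.float64(216.24), np.float64(218.48)]
310 [np.float64(193.88), np.float64(194.03), np.float64(206.26), np.float64(208.9), np.float64(209.13), np.float64(212.86), np.float64(213.19), np.float64(216.73), np.float64(217.32), np.float64(219.56)]
318 []
```

Run:
```python
from h import *
c=calibration('top'); im=cv2.imread('pics/top0.png'); g=cv2.cvtColor(im,cv2.COLOR_BGR2GRAY).astype(float)
# bar long edges
low={206:205.6,214:206.65,222:207.72,230:208.79,238:209.98,246:211.08,254:212.33,262:213.51,270:214.55,278:215.47,286:216.48,294:217.49,302:218.48,310:219.56}
up={206:191.39,214:192.44,230:194.88,238:196.1,246:197.19,254:198.33,270:200.52,286:202.61,302:204.91,310:206.26}
far={150:154.16,158:155.15,174:157.14,182:158.12,190:159.23}
near={150:181.93,158:183.32,166:184.14,174:185.27,182:186.4,190:187.8}
def fit(d,z):
    P=ray(c,list(d.items()),z)[:,:2]; m=P.mean(0); u=np.linalg.svd(P-m)[2][0]; u*=np.sign(u[1]); 
    return m,u,np.degrees(np.arctan2(-u[0],u[1])),np.abs((P-m)@[-u[1],u[0]]).max()
L=fit(low,.075);U=fit(up,.075);F=fit(far,.058);N=fit(near,.058);N2=fit(near,.036)
for n,f in zip('LUFN',(L,U,F,N)): print(n,f)
y=(L[1]+U[1]); y/=np.linalg.norm(y); x=np.array([y[1],-y[0]])
yaw=np.arctan2(-y[0],y[1]); print('yaw',yaw)
print('bar width',(U[0]-L[0])@x,'mid x',(U[0]+L[0])@x/2,'far',F[0]@x,'near z58',N[0]@x,'z36',N2[0]@x)
# ends of bar: walk along lines parallel to bar inside at several offsets
def sample(P,z):
    uv=proj(c,np.r_[P,z][None])[0]; return cv2.getRectSubPix(g.astype(np.float32),(1,1),(float(uv[0]),float(uv[1])))[0,0]
bx=(U[0]+L[0])@x/2
t=np.arange(-.15,.25,.0005)
by=None
for off in(-.013,-.006,0,.006,.013):
    v=np.array([sample((bx+off)*x+s*y,.075) for s in t]); k=np.where(v>120)[0]; print('bar ends',off,t[k[0]],t[k[-1]],t[k[-1]]-t[k[0]])
cx=F[0]@x-.034
t=np.arange(-.15,.45,.0005)
for off in(-.032,-.02,-.01,0,.01,.02,.032):
    z=.058 if abs(off)>.03 else .058
    v=np.array([sample((cx+off)*x+s*y,z) for s in t]); k=np.where(v>150)[0]; print('chute ends',off,t[k[0]],t[k[-1]])
```

```text
L (array([0.50833613, 0.06434887]), array([0.15052903, 0.98860559]), np.float64(-8.657586043536883), np.float64(0.0006993732972104422))
U (array([0.5447706 , 0.06989833]), array([0.15675153, 0.98763807]), np.float64(-9.018393489953343), np.float64(0.0003889565676189029))
F (array([0.65764525, 0.28978174]), array([0.14207681, 0.98985564]), np.float64(-8.168040045685979), np.float64(0.0001381422990580115))
N (array([0.58441043, 0.29255368]), array([0.15716053, 0.98757307]), np.float64(-9.042121385986267), np.float64(0.0005477124838980578))
yaw -0.15425202068726784
bar width 0.0351492540591403 mid x 0.509988511483125 far 0.6053144800543268 near z58 0.5325233155672134 z36 0.5329766095431859
bar ends -0.013 -0.004999999999999866 0.24950000000000036 0.2545000000000002
bar ends -0.006 -0.004999999999999866 0.24950000000000036 0.2545000000000002
bar ends 0 -0.004499999999999865 0.24950000000000036 0.2540000000000002
bar ends 0.006 -0.005499999999999866 0.24950000000000036 0.2550000000000002
bar ends 0.013 -0.004999999999999866 0.24950000000000036 0.2545000000000002
chute ends -0.032 0.030500000000000166 0.44850000000000045
chute ends -0.02 0.030000000000000165 0.4460000000000005
chute ends -0.01 0.030500000000000166 0.44650000000000045
chute ends 0 0.030500000000000166 0.4460000000000005
chute ends 0.01 0.030500000000000166 0.44550000000000056
chute ends 0.02 0.030500000000000166 0.4460000000000005
chute ends 0.032 0.030500000000000166 0.44750000000000056
```

```bash
cat >> h.py <<'E'
YAW=-0.1543
X=np.array([np.cos(YAW),np.sin(YAW),0]);Y=np.array([-np.sin(YAW),np.cos(YAW),0]);Z=np.array([0,0,1.])
O=.570*X+.2505*Y
def ch(x,y,z): return O+X*x/1000+Y*y/1000+Z*z/1000
def inch(P): P=np.asarray(P)-O; return np.round(np.array([P@X,P@Y,P@Z])*1000,1)
E
python3 - <<'E'
from h import *
print(O, ch(-60,-105,75))
c=calibration('top'); im=cv2.imread('pics/top0.png'); g=cv2.cvtColor(im,cv2.COLOR_BGR2GRAY).astype(np.float32)
for xo in(-15,0,15,24):
    print(xo,[(int(y),int(cv2.getRectSubPix(g,(1,1),tuple(map(float,proj(c,ch(xo,y,65))[0])))[0,0])) for y in range(-70,6,3)])
    print('  rear',[(int(y),int(cv2.getRectSubPix(g,(1,1),tuple(map(float,proj(c,ch(xo,y,65))[0])))[0,0])) for y in range(-230,-165,3)])
# overlay
im2=cv2.resize(im,None,fx=4,fy=4,interpolation=cv2.INTER_CUBIC)
s=cv2.imread('pics/scene0.png'); s2=cv2.resize(s,None,fx=4,fy=4,interpolation=cv2.INTER_CUBIC); cs=calibration('scene')
for cc,i2 in((c,im2),(cs,s2)):
  for pts,col in(([(-34,-220,58),(34,-220,58),(34,184,58),(-34,184,58)],(0,0,255)),([(-77,-255,75),(-43,-255,75),(-43,45,75),(-77,45,75)],(0,200,0))):
    q=proj(cc,np.array([ch(*p) for p in pts])); cv2.polylines(i2,[np.int32((q+.5)*4)],True,col,1)
cv2.imwrite('pics/ov_top.png',im2[520:920,520:1320]); cv2.imwrite('pics/ov_sc.png',s2[660:1200,560:1260])
E
```

```text
[0.60172699 0.15992148 0.        ] [0.52630254 0.06539025 0.075     ]
-15 [(-70, 214), (-67, 219), (-64, 204), (-61, 184), (-58, 184), (-55, 205), (-52, 225), (-49, 225), (-46, 212), (-43, 211), (-40, 241), (-37, 253), (-34, 248), (-31, 231), (-28, 222), (-25, 237), (-22, 252), (-19, 255), (-16, 255), (-13, 254), (-10, 249), (-7, 230), (-4, 230), (-1, 239), (2, 242), (5, 252)]
  rear [(-230, 125), (-227, 107), (-224, 107), (-221, 126), (-218, 203), (-215, 247), (-212, 253), (-209, 253), (-206, 253), (-203, 253), (-200, 253), (-197, 253), (-194, 253), (-191, 253), (-188, 253), (-185, 252), (-182, 241), (-179, 221), (-176, 210), (-173, 225), (-170, 246), (-167, 244)]
0 [(-70, 249), (-67, 250), (-64, 231), (-61, 217), (-58, 241), (-55, 247), (-52, 249), (-49, 234), (-46, 209), (-43, 207), (-40, 231), (-37, 248), (-34, 246), (-31, 229), (-28, 221), (-25, 238), (-22, 252), (-19, 254), (-16, 255), (-13, 255), (-10, 255), (-7, 255), (-4, 255), (-1, 255), (2, 255), (5, 255)]
  rear [(-230, 80), (-227, 81), (-224, 81), (-221, 107), (-218, 202), (-215, 245), (-212, 252), (-209, 253), (-206, 25
[... 672 characters left out ...]
88, 253), (-185, 251), (-182, 231), (-179, 195), (-176, 181), (-173, 182), (-170, 193), (-167, 202)]
24 [(-70, 245), (-67, 248), (-64, 248), (-61, 245), (-58, 248), (-55, 248), (-52, 247), (-49, 246), (-46, 244), (-43, 242), (-40, 246), (-37, 247), (-34, 244), (-31, 241), (-28, 242), (-25, 248), (-22, 251), (-19, 249), (-16, 246), (-13, 243), (-10, 241), (-7, 244), (-4, 249), (-1, 250), (2, 247), (5, 245)]
  rear [(-230, 77), (-227, 77), (-224, 79), (-221, 106), (-218, 196), (-215, 245), (-212, 250), (-209, 249), (-206, 248), (-203, 247), (-200, 248), (-197, 250), (-194, 250), (-191, 250), (-188, 246), (-185, 245), (-182, 245), (-179, 245), (-176, 242), (-173, 245), (-170, 247), (-167, 246)]
```

View pics/ov_top.png

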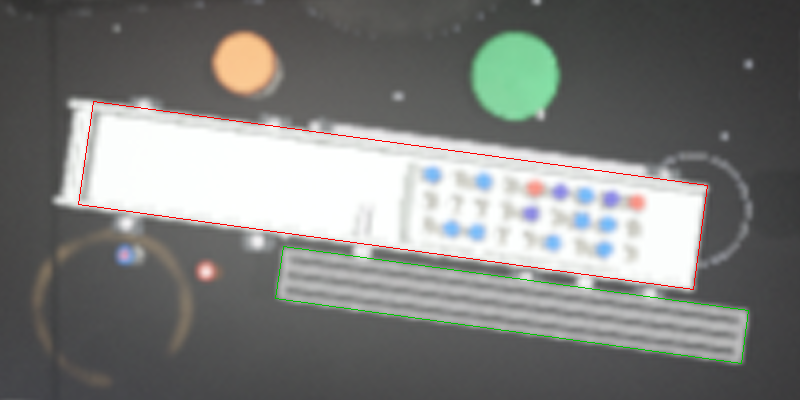

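View pics/ov_sc.png

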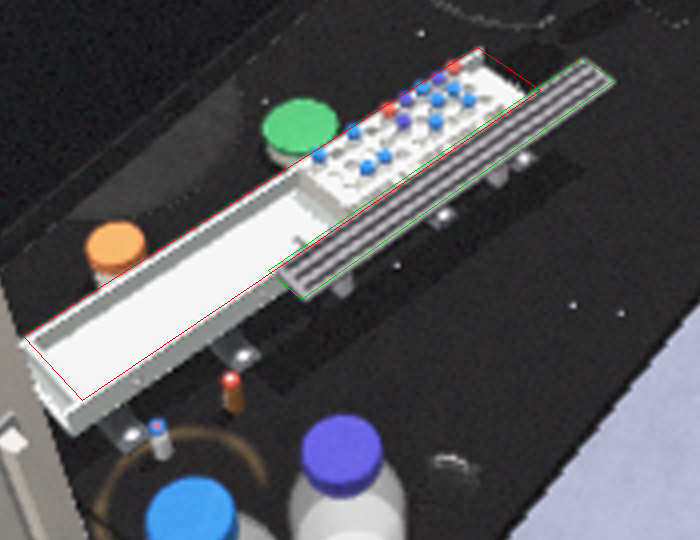

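```bash
cat >> h.py <<'E'
from scipy.spatial.transform import Rotation as R
def tool():
    s=bot.sense(); q=s['eef_rot']; return s,R.from_quat([q[1],q[2],q[3],q[0]]).as_matrix()
def plan(tgt):
    s,M=tool(); d=(np.asarray(tgt)-s['position'])@M*1000
    # spin needed about tool x so tool z -> +-X
    a=np.degrees(np.arctan2(-(X@M)[1],(X@M)[2]))
    print('clock',round(s['clock'],2),'pos ch',inch(s['position']),'world',np.round(s['position'],4),'F',np.round(s['force'],2),'open',round(s['opening'],4))
    print('toolx',np.round(M[:,0],3),'tooly ch',np.round([M[:,1]@X,M[:,1]@Y,M[2,1]],3),'toolz ch',np.round([M[:,2]@X,M[:,2]@Y,M[2,2]],3),'q',np.round(s['joint_pos'],3))
    print('delta tool mm',np.round(d,1),'spin for z->+X',round(a,1))
E
python3 - <<'E'
from h import *
plan(ch(-36,-235,150))
c=calibration('wrist'); s,M=tool(); print('cam in tool',(np.array(c['cam_to_world'])[:3,3]-s['position'])@M, 'cam z in tool',M.T@np.array(c['cam_to_world'])[:3,2])
E
```

```text
clock 0.15 pos ch [-263.3 -736.1  181.6] world [ 0.2284 -0.527   0.1816] F [-0.17  0.35 -0.14] open 0.0938
toolx [-0.     0.002 -1.   ] tooly ch [0.846 0.534 0.   ] toolz ch [ 0.534 -0.846 -0.002] q [-1.313  0.207  1.543 -0.     1.393 -0.151]
delta tool mm [  32.3  459.7 -302.3] spin for z->+X -57.7
cam in tool [-0.20298362  0.06754832  0.00077438] cam z in tool [ 0.97128335 -0.23792352  0.00102291]
```

Request:
carry_out(
  plan=[
    {"spin": -8.2},
    {"spin": -8.2},
    {"spin": -8.2},
    {"spin": -8.2},
    {"spin": -8.2},
    {"spin": -8.2},
    {"spin": -8.5},
    {},
  ],
  hand=0.5,
)

```text
$.plan[0]: bad value
```

Request:
carry_out(
  plan=[
    {"ty": 40,"tz": 10},
    {"ty": 48,"tz": 10},
    {"ty": 48,"tz": 10},
    {"ty": 48,"tz": 10},
    {"ty": 48,"tz": 10},
    {"ty": 40,"tz": 25},
    {"ty": 40,"tz": 28},
    {"ty": 40,"tz": 28},
    {"ty": 30,"tz": 20},
    {},
  ],
)

```text
$.plan[0]: bad value
```

Run:
```python
from h import *
plan(ch(-36,-240,130))
```

```text
clock 0.15 pos ch [-263.3 -736.1  181.6] world [ 0.2284 -0.527   0.1816] F [-0.17  0.35 -0.14] open 0.0938
toolx [-0.     0.002 -1.   ] tooly ch [0.846 0.534 0.   ] toolz ch [ 0.534 -0.846 -0.002] q [-1.313  0.207  1.543 -0.     1.393 -0.151]
delta tool mm [  52.3  457.1 -298.1] spin for z->+X -57.7
```

Request:
carry_out(
  plan=[
    {"tx": 0,"ty": 0,"tz": 0,"spin": -8.2},
    {"tx": 0,"ty": 0,"tz": 0,"spin": -8.2},
    {"tx": 0,"ty": 0,"tz": 0,"spin": -8.2},
    {"tx": 0,"ty": 0,"tz": 0,"spin": -8.2},
    {"tx": 0,"ty": 0,"tz": 0,"spin": -8.2},
    {"tx": 0,"ty": 0,"tz": 0,"spin": -8.2},
    {"tx": 0,"ty": 0,"tz": 0,"spin": -8.5},
    {"tx": 0,"ty": 0,"tz": 0,"spin": 0},
  ],
  hand=0.5,
)

```text
clock: 0.95
position: [0.2285, -0.5273, 0.1821]
eef_rot: [0.705, 0.055, 0.705, -0.055]
force: [-0.3, 0.3, -0.5]
opening: 0.0467
```

Run:
```python
from h import *
plan(ch(-36,-240,130))
```

```text
clock 0.95 pos ch [-263.2 -736.4  182.1] world [ 0.2285 -0.5273  0.1821] F [-0.33  0.33 -0.52] open 0.0467
toolx [-0.     0.001 -1.   ] tooly ch [0.001 1.    0.001] toolz ch [ 1.    -0.001 -0.   ] q [-1.312  0.207  1.542 -0.     1.394 -1.157]
delta tool mm [ 52.4 496.6 226.8] spin for z->+X -0.1
```

Request:
carry_out(
  plan=[
    {"tx": 0,"ty": 40,"tz": 10,"spin": 0},
    {"tx": 0,"ty": 48,"tz": 10,"spin": 0},
    {"tx": 0,"ty": 48,"tz": 10,"spin": 0},
    {"tx": 0,"ty": 48,"tz": 10,"spin": 0},
    {"tx": 0,"ty": 48,"tz": 10,"spin": 0},
    {"tx": 0,"ty": 40,"tz": 25,"spin": 0},
    {"tx": 0,"ty": 40,"tz": 28,"spin": 0},
    {"tx": 0,"ty": 40,"tz": 28,"spin": 0},
    {"tx": 0,"ty": 30,"tz": 20,"spin": 0},
    {"tx": 0,"ty": 0,"tz": 0,"spin": 0},
  ],
)

```text
clock: 1.95
position: [0.4388, -0.1703, 0.1825]
eef_rot: [0.705, 0.054, 0.705, -0.053]
force: [-0.1, -0.8, -0.4]
opening: 0.047
```

Run:
```python
from h import *
plan(ch(-36,-240,130))
```

```text
clock 1.95 pos ch [-110.3 -351.3  182.5] world [ 0.4388 -0.1703  0.1825] F [-0.07 -0.78 -0.44] open 0.047
toolx [ 0.001  0.001 -1.   ] tooly ch [-0.002  1.     0.001] toolz ch [1.    0.002 0.001] q [-5.550e-01 -2.000e-02  1.788e+00  1.000e-03  1.373e+00 -4.040e-01]
delta tool mm [ 52.7 111.1  74.5] spin for z->+X 0.1
```

Next, go to y≈-240 still high and look with the wrist camera.

Request:
carry_out(
  plan=[
    {"tx": 0,"ty": 36,"tz": 25,"spin": 0},
    {"tx": 0,"ty": 38,"tz": 25,"spin": 0},
    {"tx": 20,"ty": 37,"tz": 25,"spin": 0},
    {"tx": 0,"ty": 0,"tz": 0,"spin": 0},
  ],
)

```text
clock: 2.35
position: [0.5281, -0.0723, 0.1597]
eef_rot: [0.704, 0.055, 0.707, -0.053]
force: [-0.7, -1.7, -0.7]
opening: 0.0475
```

Run:
```python
from h import *
plan(ch(-36,-240,130))
c=calibration('wrist'); im=snapshot('wrist')[:,:,::-1].copy()
def L(a,b,col):
    q=proj(c,np.array([ch(*a),ch(*b)])); cv2.line(im,tuple(map(int,q[0])),tuple(map(int,q[1])),col,1)
for z,col in((65,(0,0,255)),):
    for y in(-180,-190,-200): L((-28,y,z),(28,y,z),col)
for y in(-220,): L((-30,y,40),(30,y,40),(0,200,0))
for x in(-77,-43): L((x,-255,75),(x,-100,75),(255,0,0))
L((-77,-255,75),(-43,-255,75),(255,0,0))
cv2.imwrite('pics/w1o.png',cv2.resize(im,None,fx=1.5,fy=1.5)); im=snapshot('wrist')[:,:,::-1]; cv2.imwrite('pics/w1.png',cv2.resize(im,None,fx=1.5,fy=1.5))
```

```text
clock 2.35 pos ch [ -37.1 -240.8  159.7] world [ 0.5281 -0.0723  0.1597] F [-0.69 -1.69 -0.68] open 0.0475
toolx [-0.004  0.003 -1.   ] tooly ch [-0.001  1.     0.002] toolz ch [ 1.     0.001 -0.004] q [-2.990e-01  1.410e-01  1.667e+00  1.000e-03  1.338e+00 -1.470e-01]
delta tool mm [29.7  0.7  1.2] spin for z->+X 0.1
```

View pics/w1o.png

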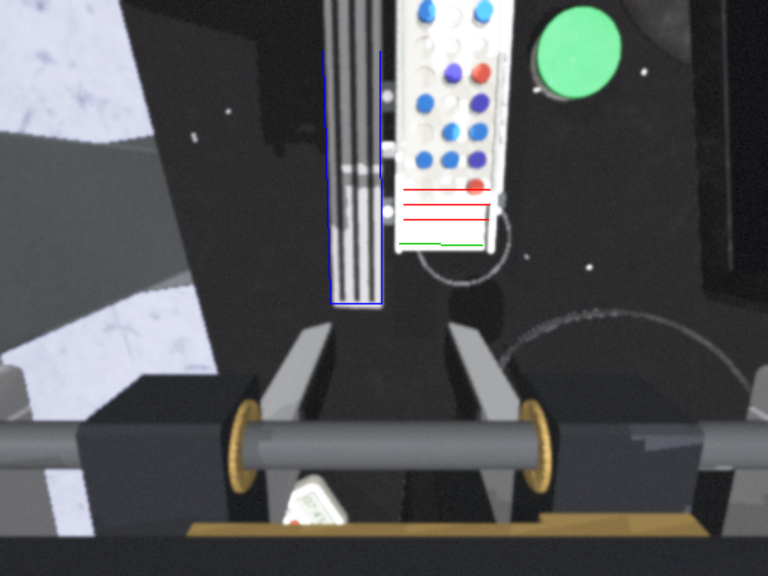

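View pics/w1.png

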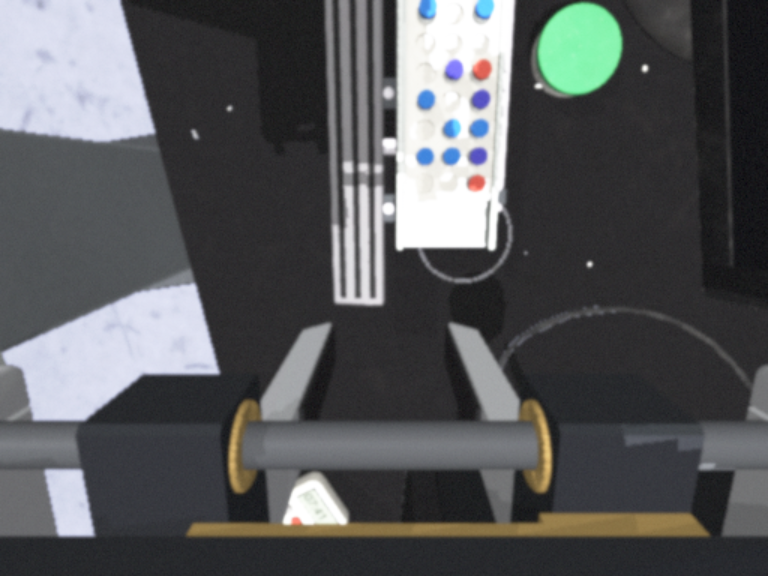

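Run:
```python
from h import *
im=cv2.imread('pics/scene0.png'); c=calibration('scene')
z=cv2.resize(im[195:225,200:260],None,fx=12,fy=12,interpolation=cv2.INTER_CUBIC)
for y,col in((-20,(0,255,0)),(-30,(0,0,255)),(-40,(255,0,0))):
    q=(proj(c,np.array([ch(-28,y,65),ch(28,y,65)]))-[200,195]+.5)*12; cv2.line(z,tuple(map(int,q[0])),tuple(map(int,q[1])),col,1)
cv2.imwrite('pics/sz.png',z)
w=cv2.imread('pics/w1.png')[170:260,380:510].astype(int)
print(w[20:85:3,60].tolist())
```

```text
[[247, 249, 250], [255, 255, 255], [255, 255, 255], [255, 255, 255], [255, 255, 255], [255, 255, 255], [255, 255, 255], [255, 255, 255], [255, 255, 255], [255, 255, 255], [255, 255, 255], [255, 255, 255], [255, 255, 255], [255, 255, 255], [255, 255, 255], [255, 255, 255], [255, 255, 255], [255, 255, 255], [255, 255, 255], [185, 183, 182], [53, 50, 52], [45, 44, 44]]
```

View pics/sz.png

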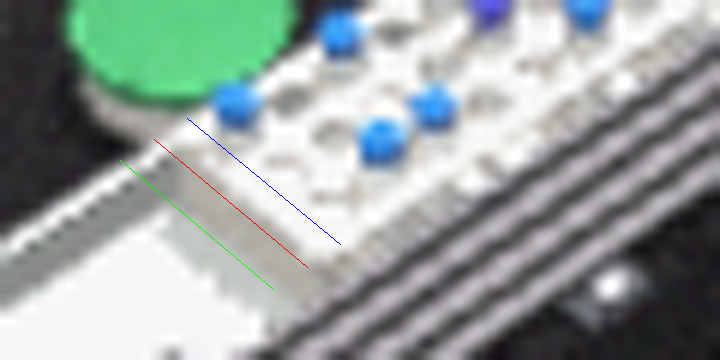

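Request:
carry_out(
  plan=[
    {"tx": 0,"ty": 17,"tz": 1.5,"spin": 0},
    {"tx": 0,"ty": 17,"tz": 1.5,"spin": 0},
    {"tx": 20,"ty": 0,"tz": 0,"spin": 0},
    {"tx": 30,"ty": 0,"tz": 0,"spin": 0},
    {"tx": 20,"ty": 0,"tz": 0,"spin": 0},
    {"tx": 7,"ty": 0,"tz": 0,"spin": 0},
    {"tx": 0,"ty": 0,"tz": 0,"spin": 0},
    {"tx": 0,"ty": 0,"tz": 0,"spin": 0},
  ],
)

```text
clock: 3.25
position: [0.5369, -0.0434, 0.087]
eef_rot: [0.706, 0.055, 0.704, -0.055]
force: [0.3, -0.1, 0.1]
opening: 0.0467
```

Run:
```python
from h import *
plan(ch(-34,-207,52))
for n in('scene','wrist'):
    im=snapshot(n)[:,:,::-1]; im=cv2.resize(im[140:300,140:340],None,fx=4,fy=4) if n=='scene' else im
    cv2.imwrite(f'pics/{n}2.png',im)
```

```text
clock 3.25 pos ch [ -32.8 -210.9   87. ] world [ 0.5369 -0.0434  0.087 ] F [ 0.25 -0.09  0.07] open 0.0467
toolx [ 0.002 -0.001 -1.   ] tooly ch [ 0.002  1.    -0.   ] toolz ch [ 1.    -0.002  0.002] q [-0.241  0.228  1.726 -0.     1.185 -0.085]
delta tool mm [35.   3.9 -1.3] spin for z->+X -0.1
```

View pics/scene2.png

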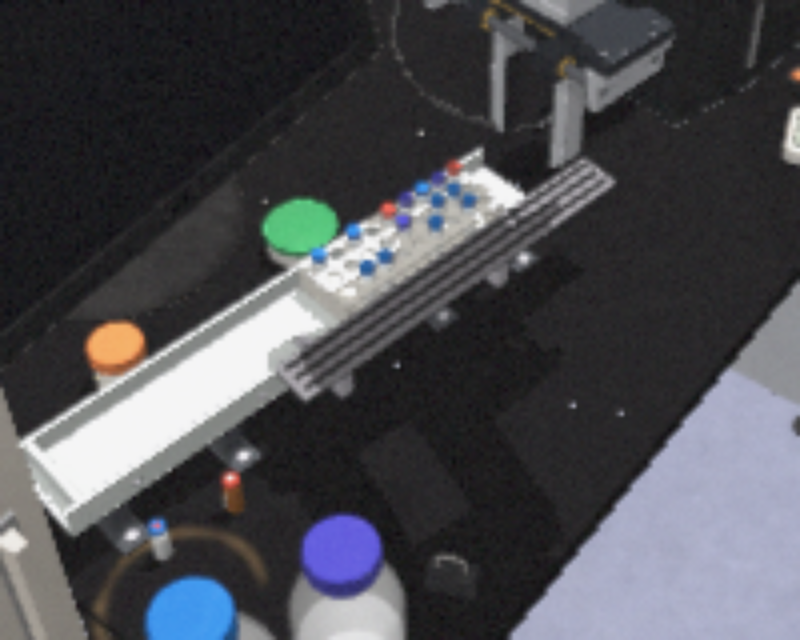

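View pics/wrist2.png

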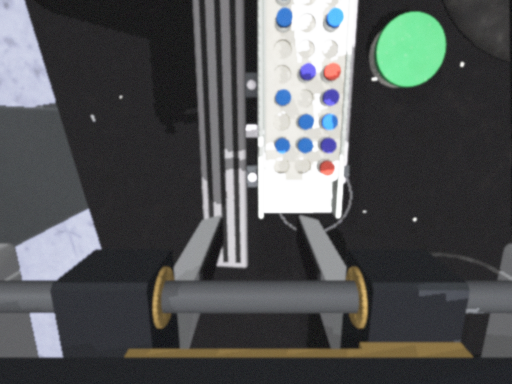

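Run:
```python
from h import *
c=calibration('wrist'); im=cv2.imread('pics/wrist2.png'); s,M=tool()
z=cv2.resize(im[150:290,160:360],None,fx=4,fy=4,interpolation=cv2.INTER_CUBIC)
def pt(P,col):
    q=(proj(c,P)[0]-[160,150]+.5)*4; cv2.circle(z,tuple(map(int,q)),3,col,-1)
for sg in(-1,1):
  for w in(.0235,.036):
    for y in(-.008,.008):
      pt(s['position']+M@np.array([0,y,sg*w]),(0,0,255))
for x in(-77,-43):
    for y in(-255,-220,-200): pt(ch(x,y,75),(255,0,0))
cv2.imwrite('pics/wz.png',z)
```

```text
(no output)
```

View pics/wz.png

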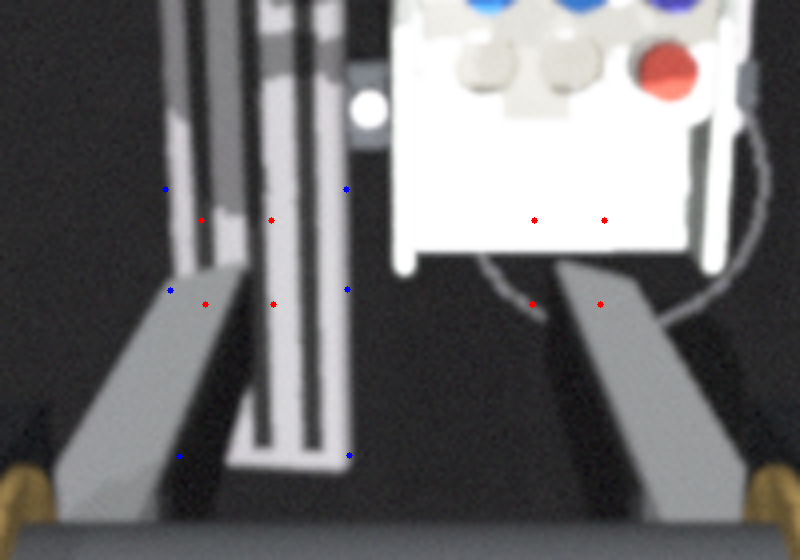

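Run:
```python
from h import *
c=calibration('scene'); im=snapshot('scene')[:,:,::-1].copy(); s,M=tool()
u0,v0=240,130
z=cv2.resize(im[v0:v0+70,u0:u0+100],None,fx=8,fy=8,interpolation=cv2.INTER_CUBIC)
def pt(P,col):
    q=(proj(c,P)[0]-[u0,v0]+.5)*8; cv2.circle(z,tuple(map(int,q)),3,col,-1)
for sg in(-1,1):
  for w in(.0235,.036):
    for y in(-.008,.008):
      pt(s['position']+M@np.array([0,y,sg*w]),(0,0,255))
for x in(-77,-43):
    for y in(-255,-200): pt(ch(x,y,75),(255,0,0))
cv2.imwrite('pics/sz2.png',z)
```

```text
(no output)
```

View pics/sz2.png

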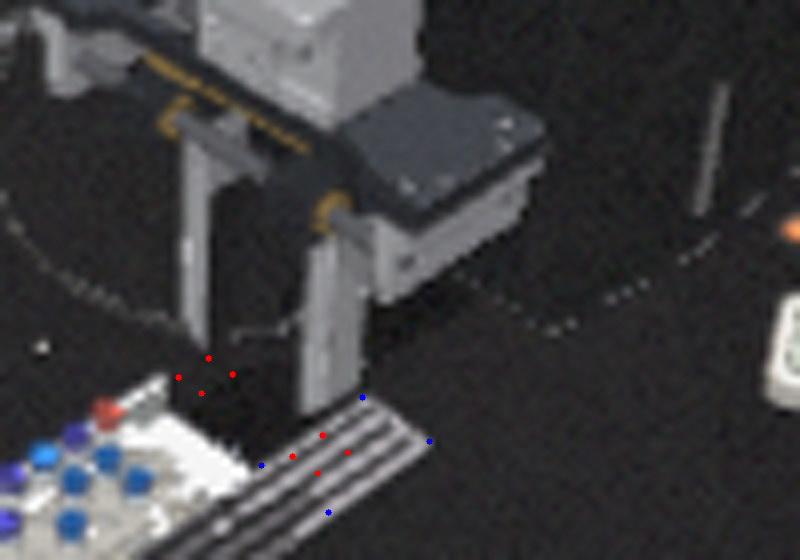

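Run:
```python
from h import *
s,M=tool(); cs=calibration('scene'); cw=calibration('wrist')
for sg in(-1,):
  for w in(.0235,.036):
    for y in(-.008,.008):
      P=s['position']+M@np.array([0,y,sg*w]); print(w,y,(proj(cs,P)[0]-[240,130]+.5)*8,(proj(cw,P)[0]-[160,150]+.5)*4)
def dirn(c,uv):
    Mx=np.array(c['cam_to_world']); d=Mx[:3,:3]@np.array([(uv[0]-c['cx'])/c['fx'],(uv[1]-c['cy'])/c['fy'],1]); return Mx[:3,3],d/np.linalg.norm(d)
def tri(a,b):
    o1,d1=dirn(cs,np.array(a)/8-.5+[240,130]);o2,d2=dirn(cw,np.array(b)/4-.5+[160,150])
    t=np.linalg.lstsq(np.c_[d1,-d2],o2-o1,rcond=None)[0]; p=o1+d1*t[0];q=o2+d2*t[1]
    print((M.T@((p+q)/2-s['position'])*1000).round(1),'gap mm',np.linalg.norm(p-q)*1000)
tri((302,413),(245,265)); tri((330,413),(170,280)); tri((195,345),(557,263));tri((207,347),(635,280))
```

```text
0.0235 -0.008 [322.81270676 435.70578014] [274.0036238  304.86203041]
0.0235 0.008 [292.62013478 456.14014374] [271.67997473 220.42601411]
0.036 -0.008 [347.66325173 452.54783072] [205.32214874 304.90731591]
0.036 0.008 [317.4762841  473.24226179] [201.75541951 220.46885715]
[-21.8   6.8 -25.6] gap mm 0.21176028334254746
[-28.1   5.7 -36.9] gap mm 1.8242138978647913
[-23.9   9.   25.1] gap mm 2.4870433100261646
[-5.4 -4.4 38.7] gap mm 7.418165393244263
```

Request:
carry_out(
  plan=[
    {"tx": 4,"ty": 2,"tz": -1,"spin": 0},
    {"tx": 4,"ty": 2,"tz": 0,"spin": 0},
    {"tx": 3,"ty": 0,"tz": 0,"spin": 0},
    {"tx": 0,"ty": 0,"tz": 0,"spin": 0},
    {"tx": 0,"ty": 0,"tz": 0,"spin": 0},
  ],
)

```text
clock: 3.9
position: [0.5356, -0.038, 0.0742]
eef_rot: [0.705, 0.055, 0.705, -0.055]
force: [-0.1, -0.7, 0.3]
opening: 0.0469
```

Request:
carry_out(
  plan=[
    {"tx": 2,"ty": 0,"tz": 0,"spin": 0},
    {"tx": 2,"ty": 0,"tz": 0,"spin": 0},
    {"tx": 0,"ty": 0,"tz": 0,"spin": 0},
    {"tx": 0,"ty": 0,"tz": 0,"spin": 0},
  ],
)

```text
clock: 4.3
position: [0.5357, -0.0382, 0.0704]
eef_rot: [0.705, 0.055, 0.705, -0.055]
force: [-0.2, -0.3, -0.6]
opening: 0.0471
```

Run:
```python
from h import *
plan(ch(-34,-207,52))
im=snapshot('wrist')[:,:,::-1]
cv2.imwrite('pics/w3.png',cv2.resize(im[150:290,160:360],None,fx=4,fy=4,interpolation=cv2.INTER_CUBIC))
im=snapshot('scene')[:,:,::-1]
cv2.imwrite('pics/s3.png',cv2.resize(im[130:200,240:340],None,fx=8,fy=8,interpolation=cv2.INTER_CUBIC))
```

```text
clock 4.3 pos ch [ -34.8 -205.9   70.4] world [ 0.5357 -0.0382  0.0704] F [-0.18 -0.3  -0.6 ] open 0.0471
toolx [-0.  0. -1.] tooly ch [0.001 1.    0.   ] toolz ch [ 1.    -0.001 -0.   ] q [-0.232  0.248  1.74   0.     1.153 -0.077]
delta tool mm [18.4 -1.1  0.8] spin for z->+X -0.0
```

View pics/s3.png

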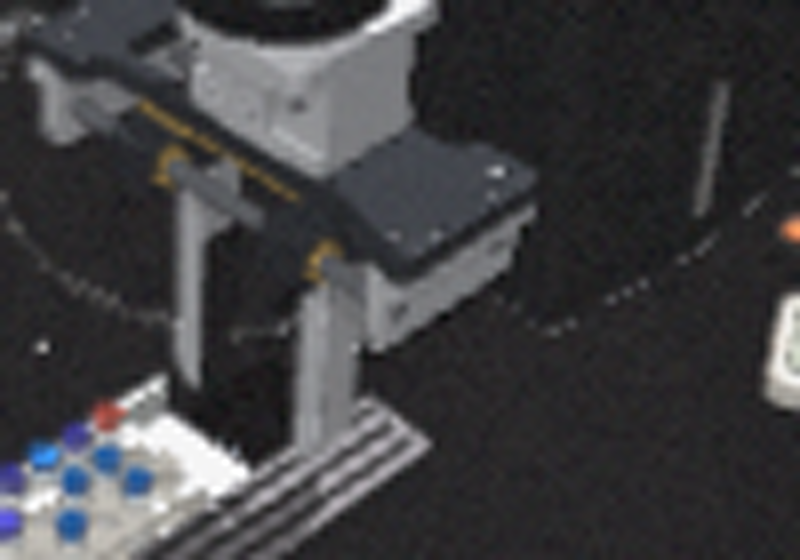

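View pics/w3.png

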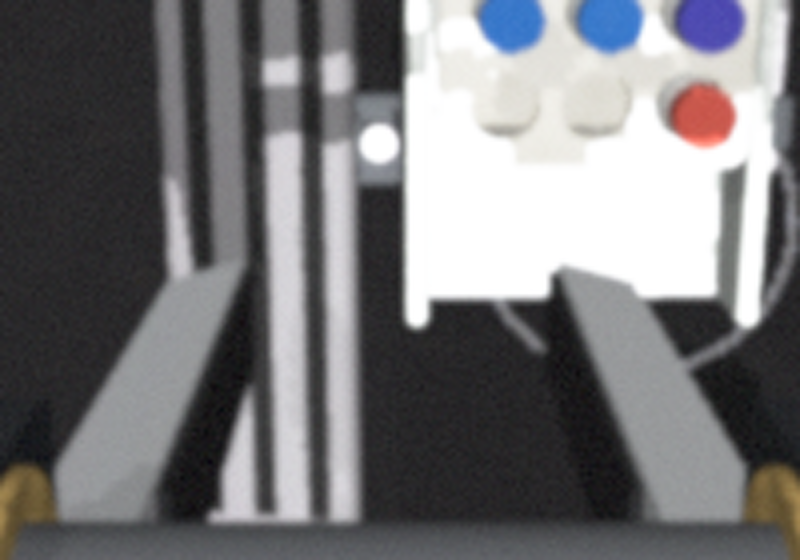

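Request:
carry_out(
  plan=[
    {"tx": 4,"ty": 0,"tz": 0,"spin": 0},
    {"tx": 4,"ty": 0,"tz": 0,"spin": 0},
    {"tx": 4,"ty": 0,"tz": 0,"spin": 0},
    {"tx": 0,"ty": 0,"tz": 0,"spin": 0},
    {"tx": 0,"ty": 0,"tz": 0,"spin": 0},
  ],
)

```text
clock: 4.9
position: [0.5356, -0.0381, 0.0583]
eef_rot: [0.705, 0.055, 0.705, -0.055]
force: [0.7, 0.0, 0.2]
opening: 0.0469
```

Request:
carry_out(
  plan=[
    {"tx": 2,"ty": 0,"tz": 0,"spin": 0},
    {"tx": 2,"ty": 0,"tz": 0,"spin": 0},
    {"tx": 0,"ty": 0,"tz": 0,"spin": 0},
    {"tx": 0,"ty": 0,"tz": 0,"spin": 0},
  ],
)

```text
clock: 5.3
position: [0.5357, -0.0382, 0.0545]
eef_rot: [0.705, 0.055, 0.705, -0.055]
force: [0.0, 0.4, 0.0]
opening: 0.0472
```

Request:
carry_out(
  plan=[
    {"tx": 2,"ty": 0,"tz": 0,"spin": 0},
    {"tx": 2,"ty": 0,"tz": 0,"spin": 0},
    {"tx": 0,"ty": 0,"tz": 0,"spin": 0},
    {"tx": 0,"ty": 0,"tz": 0,"spin": 0},
  ],
)

```text
clock: 5.7
position: [0.5354, -0.0381, 0.0506]
eef_rot: [0.705, 0.055, 0.705, -0.055]
force: [-2.5, 0.1, 3.3]
opening: 0.0469
```

Run:
```python
from h import *
plan(ch(-34,-207,52))
im=snapshot('wrist')[:,:,::-1]
cv2.imwrite('pics/w4.png',cv2.resize(im[150:290,160:360],None,fx=4,fy=4,interpolation=cv2.INTER_CUBIC))
im=snapshot('scene')[:,:,::-1]
cv2.imwrite('pics/s4.png',cv2.resize(im[130:200,240:340],None,fx=8,fy=8,interpolation=cv2.INTER_CUBIC))
```

```text
clock 5.7 pos ch [ -35.1 -205.9   50.6] world [ 0.5354 -0.0381  0.0506] F [-2.46  0.05  3.28] open 0.0469
toolx [-0.001  0.    -1.   ] tooly ch [ 0.001  1.    -0.   ] toolz ch [ 1.    -0.001 -0.001] q [-0.232  0.275  1.754 -0.     1.114 -0.077]
delta tool mm [-1.4 -1.1  1.1] spin for z->+X -0.0
```

View pics/s4.png

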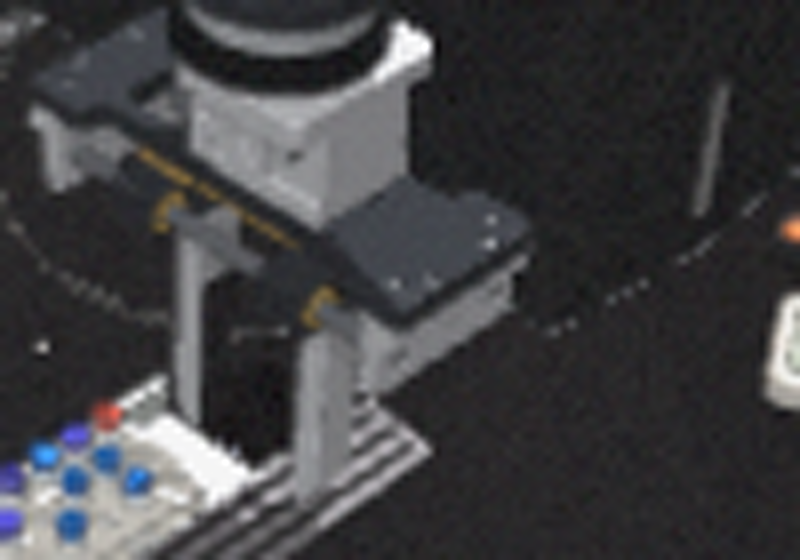

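View pics/w4.png

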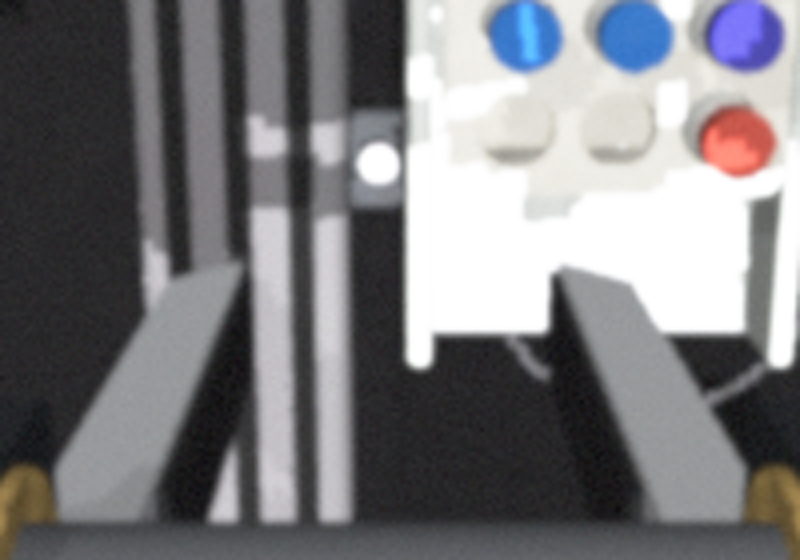

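Request:
carry_out(
  plan=[
    {"tx": 3,"ty": 0,"tz": 0,"spin": 0},
    {"tx": 3,"ty": 0,"tz": 0,"spin": 0},
    {"tx": 3,"ty": 0,"tz": 0,"spin": 0},
    {"tx": 3,"ty": 0,"tz": 0,"spin": 0},
    {"tx": 3,"ty": 0,"tz": 0,"spin": 0},
    {"tx": 0,"ty": 0,"tz": 0,"spin": 0},
    {"tx": 0,"ty": 0,"tz": 0,"spin": 0},
  ],
)

```text
clock: 6.5
position: [0.5302, -0.0373, 0.0337]
eef_rot: [0.701, 0.055, 0.709, -0.054]
force: [-9.4, 1.0, 5.8]
opening: 0.0476
```

Run:
```python
from h import *
plan(ch(-34,-207,31))
c=calibration('wrist')
im=snapshot('wrist')[:,:,::-1]
cv2.imwrite('pics/w5.png',cv2.resize(im[120:280,160:360],None,fx=4,fy=4,interpolation=cv2.INTER_CUBIC))
im=snapshot('scene')[:,:,::-1]
cv2.imwrite('pics/s5.png',cv2.resize(im[130:230,190:340],None,fx=5,fy=5,interpolation=cv2.INTER_CUBIC))
```

```text
clock 6.5 pos ch [ -40.4 -205.8   33.7] world [ 0.5302 -0.0373  0.0337] F [-9.44  0.99  5.83] open 0.0476
toolx [-0.012  0.002 -1.   ] tooly ch [ 0.  1. -0.] toolz ch [ 1.    -0.    -0.012] q [-2.320e-01  2.970e-01  1.767e+00 -1.000e-03  1.090e+00 -7.700e-02]
delta tool mm [ 2.6 -1.2  6.4] spin for z->+X -0.0
```

View pics/s5.png

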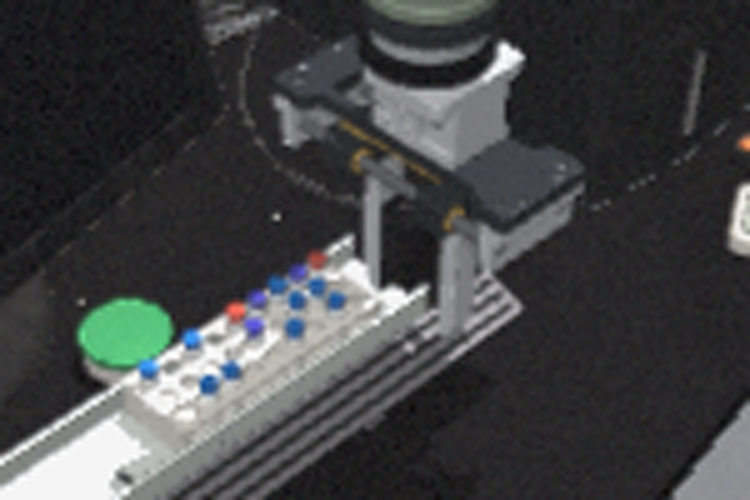

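View pics/w5.png

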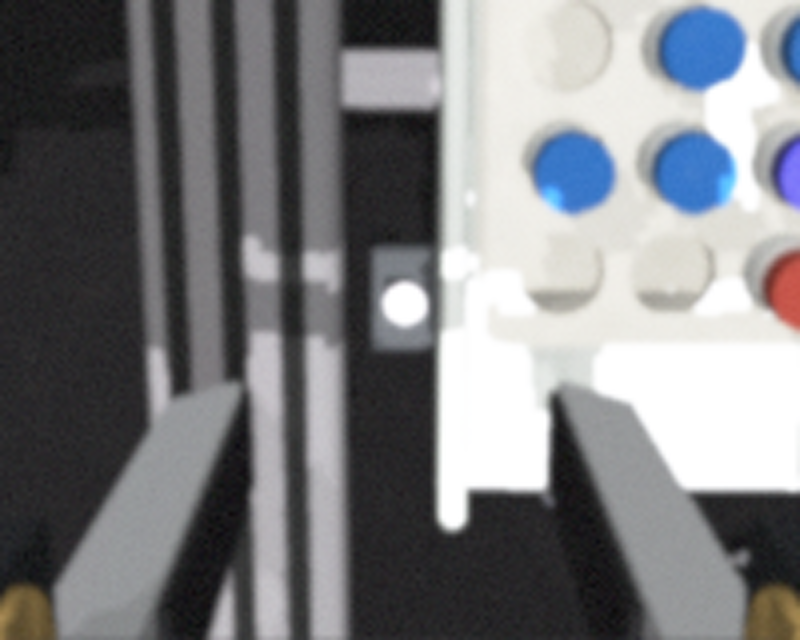

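Request:
carry_out(
  plan=[
    {"tx": 1,"ty": 0,"tz": -2,"spin": 0},
    {"tx": 1,"ty": 0,"tz": -2,"spin": 0},
    {"tx": 1,"ty": 0,"tz": -1,"spin": 0},
    {"tx": 0,"ty": 0,"tz": 0,"spin": 0},
    {"tx": 0,"ty": 0,"tz": 0,"spin": 0},
  ],
)

```text
clock: 7.1
position: [0.53, -0.0372, 0.0324]
eef_rot: [0.704, 0.055, 0.706, -0.055]
force: [-4.5, 0.9, 4.9]
opening: 0.0472
```

Request:
carry_out(
  plan=[
    {"tx": 1,"ty": 0,"tz": 0,"spin": 0},
    {"tx": 0,"ty": 0,"tz": 0,"spin": 0},
    {"tx": 0,"ty": 0,"tz": 0,"spin": 0},
  ],
)

```text
clock: 7.4
position: [0.5297, -0.0372, 0.0312]
eef_rot: [0.704, 0.055, 0.706, -0.055]
force: [-6.8, -0.5, 5.5]
opening: 0.0473
```

Run:
```python
from h import *
plan(ch(-34,-207,31))
c=calibration('wrist')
print('rack rear',[inch(ray(c,(310,v),.065)[0]) for v in(200,)])
im=snapshot('wrist')[:,:,::-1]
cv2.imwrite('pics/w6.png',cv2.resize(im[120:280,160:360],None,fx=4,fy=4,interpolation=cv2.INTER_CUBIC))
im=snapshot('scene')[:,:,::-1]; cv2.imwrite('pics/s6f.png',im)
cv2.imwrite('pics/s6.png',cv2.resize(im[130:240,190:340],None,fx=5,fy=5,interpolation=cv2.INTER_CUBIC))
```

```text
clock 7.4 pos ch [ -40.8 -205.8   31.2] world [ 0.5297 -0.0372  0.0312] F [-6.79 -0.51  5.47] open 0.0473
toolx [-0.003  0.    -1.   ] tooly ch [0.001 1.    0.   ] toolz ch [ 1.    -0.001 -0.003] q [-0.233  0.294  1.777 -0.     1.073 -0.078]
delta tool mm [ 0.2 -1.2  6.8] spin for z->+X -0.0
rack rear [array([ -11.3, -185.1,   65. ])]
```

View pics/s6.png

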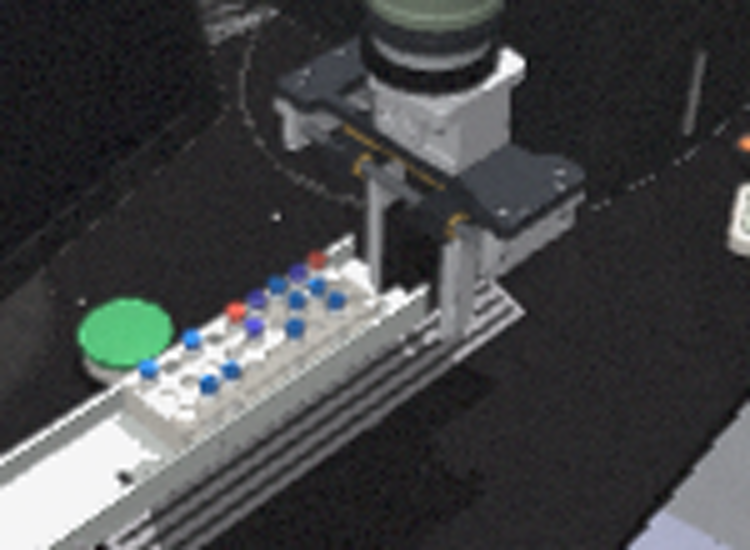

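View pics/w6.png

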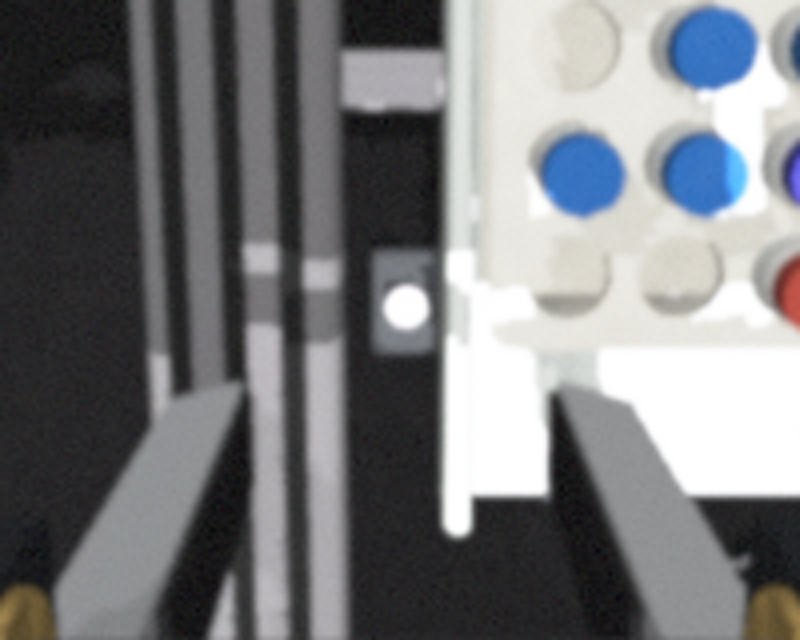

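Run:
```python
from h import *
c=calibration('scene'); im=cv2.imread('pics/s6f.png')
u0,v0=250,160
z=cv2.resize(im[v0:v0+50,u0:u0+70],None,fx=11,fy=11,interpolation=cv2.INTER_CUBIC)
for th,col in((0.15,(255,0,0)),(.19,(0,255,0)),(.23,(0,255,255)),(.26,(0,0,255))):
    cc,s=np.cos(th),np.sin(th); f=lambda lx,y:ch(40+lx*cc-45*s,y,30+45*cc+lx*s)
    q=(proj(c,np.array([f(-117,-200),f(-117,-255),f(-83,-255)]))-[u0,v0]+.5)*11
    cv2.polylines(z,[np.int32(q)],False,col,1)
cv2.imwrite('pics/sz6.png',z)
```

```text
(no output)
```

View pics/sz6.png

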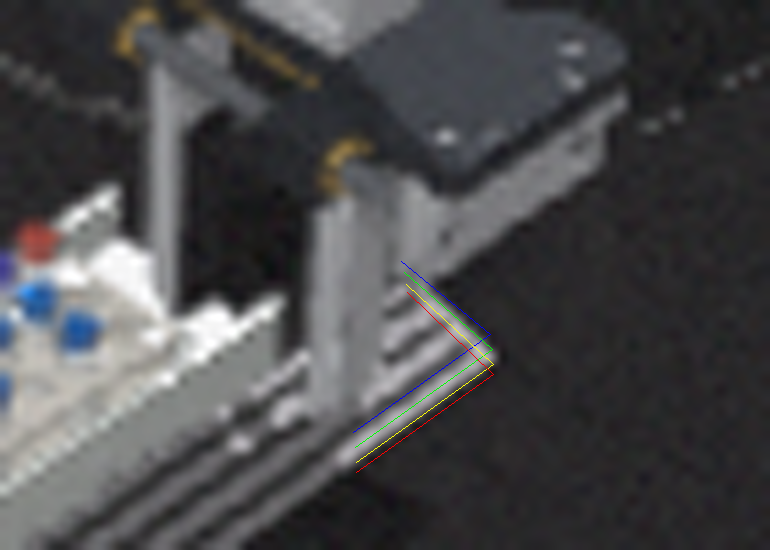

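Request:
carry_out(
  plan=[
    {"tx": 1,"ty": 2,"tz": 0,"spin": 0},
    {"tx": 0,"ty": 4,"tz": 0,"spin": 0},
    {"tx": 0,"ty": 4,"tz": 0,"spin": 0},
    {"tx": 0,"ty": 5,"tz": 0,"spin": 0},
    {"tx": 0,"ty": 5,"tz": 0,"spin": 0},
    {"tx": 0,"ty": 5,"tz": 0,"spin": 0},
    {"tx": 0,"ty": 5,"tz": 0,"spin": 0},
    {"tx": 0,"ty": 0,"tz": 0,"spin": 0},
  ],
)

```text
clock: 8.3
position: [0.5367, -0.0075, 0.0311]
eef_rot: [0.706, 0.054, 0.704, -0.055]
force: [-0.9, -2.9, 5.0]
opening: 0.0476
```

Run:
```python
from h import *
plan(ch(-40,20,31))
im=snapshot('wrist')[:,:,::-1]
cv2.imwrite('pics/w7.png',cv2.resize(im[120:280,160:360],None,fx=4,fy=4,interpolation=cv2.INTER_CUBIC))
im=snapshot('scene')[:,:,::-1]; cv2.imwrite('pics/s7f.png',im)
cv2.imwrite('pics/s7.png',cv2.resize(im[130:240,190:340],None,fx=5,fy=5,interpolation=cv2.INTER_CUBIC))
```

```text
clock 8.3 pos ch [ -38.5 -175.4   31.1] world [ 0.5367 -0.0075  0.0311] F [-0.94 -2.85  5.02] open 0.0476
toolx [ 0.002 -0.    -1.   ] tooly ch [ 0.  1. -0.] toolz ch [ 1.    -0.     0.002] q [-0.175  0.301  1.768  0.     1.07  -0.021]
delta tool mm [ 1.000e-01  1.954e+02 -1.500e+00] spin for z->+X -0.0
```

View pics/s7.png

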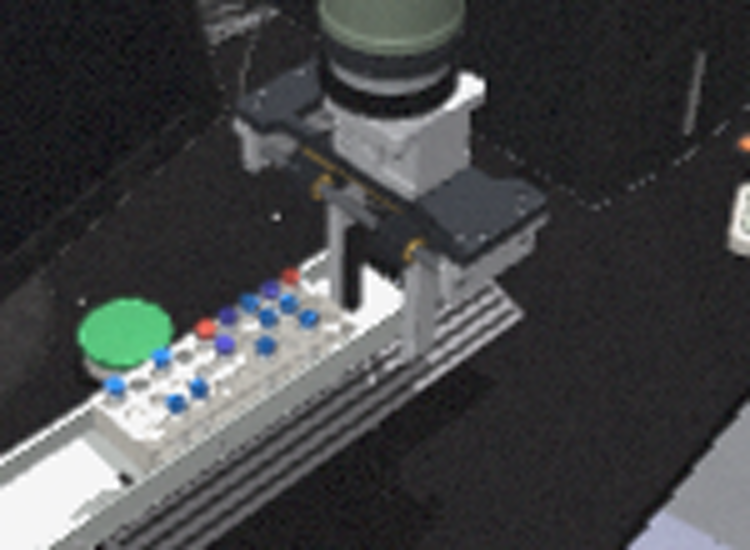

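View pics/w7.png

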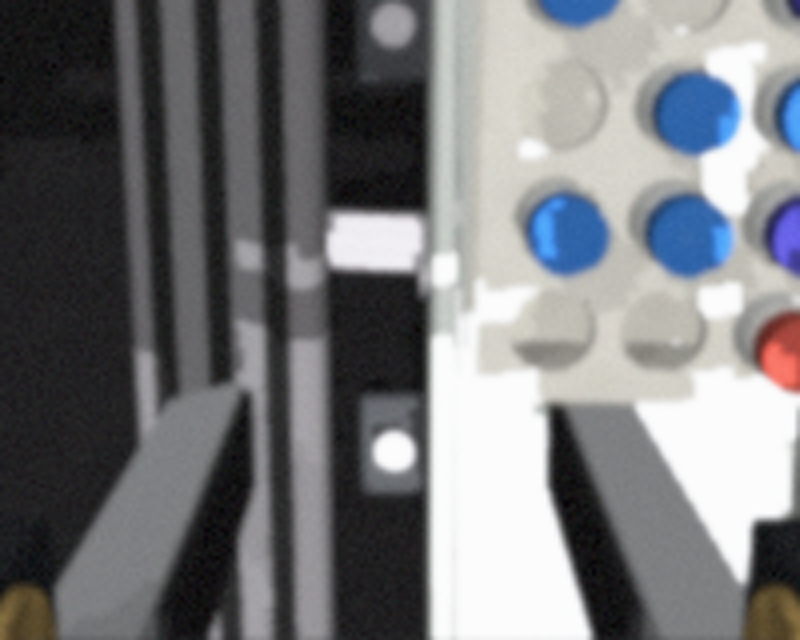

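Request:
carry_out(
  plan=[
    {"tx": 1,"ty": 1,"tz": 0,"spin": 0},
    {"tx": 0,"ty": 1,"tz": 0,"spin": 0},
    {"tx": 0,"ty": 1,"tz": 0,"spin": 0},
    {"tx": 0,"ty": 0,"tz": 0,"spin": 0},
  ],
)

```text
clock: 8.8
position: [0.5366, -0.0059, 0.03]
eef_rot: [0.705, 0.054, 0.705, -0.055]
force: [-1.6, -5.1, 4.9]
opening: 0.0472
```

Run:
```python
from h import *
plan(ch(-40,20,31))
c=calibration('scene'); im=snapshot('scene')[:,:,::-1].copy()
u0,v0=200,160
z=cv2.resize(im[v0:v0+70,u0:u0+110],None,fx=7,fy=7,interpolation=cv2.INTER_CUBIC)
for th,col in((.19,(0,255,0)),(.23,(0,255,255)),(.26,(0,0,255))):
    cc,s=np.cos(th),np.sin(th); f=lambda lx,y:ch(40+lx*cc-45*s,y,30+45*cc+lx*s)
    q=(proj(c,np.array([f(-117,-200),f(-117,-255),f(-83,-255)]))-[u0,v0]+.5)*7
    cv2.polylines(z,[np.int32(q)],False,col,1)
cv2.imwrite('pics/sz8.png',z)
```

```text
clock 8.8 pos ch [ -38.9 -173.8   30. ] world [ 0.5366 -0.0059  0.03  ] F [-1.56 -5.14  4.91] open 0.0472
toolx [ 0.001 -0.002 -1.   ] tooly ch [ 0.001  1.    -0.002] toolz ch [ 1.    -0.001  0.001] q [-0.171  0.303  1.768 -0.002  1.069 -0.015]
delta tool mm [ -1.3 193.8  -1.2] spin for z->+X -0.0
```

View pics/sz8.png

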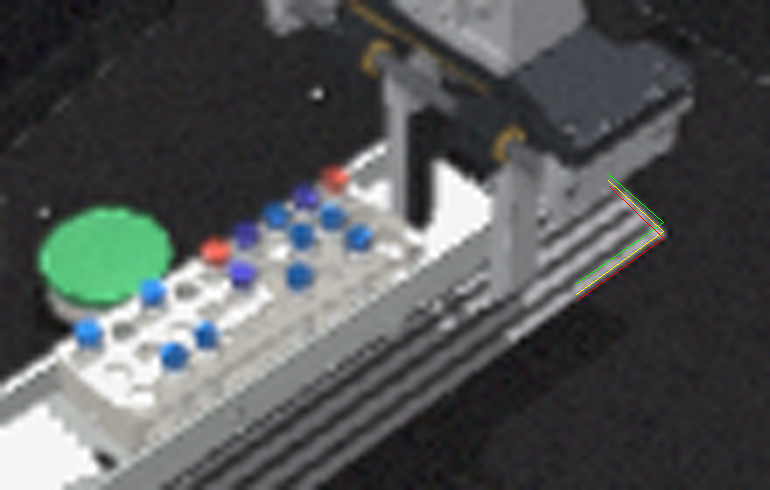

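Request:
carry_out(
  plan=[
    {"tx": 0,"ty": 4,"tz": 0,"spin": 0},
    {"tx": 0,"ty": 6,"tz": 0,"spin": 0},
    {"tx": 0,"ty": 6,"tz": 0,"spin": 0},
    {"tx": 0,"ty": 6,"tz": 0,"spin": 0},
    {"tx": 0,"ty": 6,"tz": 0,"spin": 0},
    {"tx": 0,"ty": 6,"tz": 0,"spin": 0},
    {"tx": 0,"ty": 6,"tz": 0,"spin": 0},
    {"tx": 0,"ty": 5,"tz": 0,"spin": 0},
    {"tx": 0,"ty": 0,"tz": 0,"spin": 0},
  ],
)

```text
clock: 9.75
position: [0.5432, 0.0393, 0.03]
eef_rot: [0.705, 0.054, 0.705, -0.055]
force: [-1.9, -4.4, 5.8]
opening: 0.0471
```

```bash
cat > look.py <<'E'
from h import *
import sys
plan(ch(-40,20,30))
c=calibration('scene'); im=snapshot('scene')[:,:,::-1].copy()
u0,v0=150,150
z=cv2.resize(im[v0:v0+120,u0:u0+160],None,fx=5,fy=5,interpolation=cv2.INTER_CUBIC)
for th,col in((.19,(0,255,0)),(.23,(0,255,255)),(.26,(0,0,255))):
    cc,s=np.cos(th),np.sin(th); f=lambda lx,y:ch(40+lx*cc-45*s,y,30+45*cc+lx*s)
    q=(proj(c,np.array([f(-117,-200),f(-117,-255),f(-83,-255)]))-[u0,v0]+.5)*5
    cv2.polylines(z,[np.int32(q)],False,col,1)
cv2.imwrite(f'pics/{sys.argv[1]}.png',z)
E
python3 look.py p1
```

```text
clock 9.75 pos ch [ -39.2 -128.2   30. ] world [0.5432 0.0393 0.03  ] F [-1.89 -4.41  5.79] open 0.0471
toolx [ 0.001 -0.001 -1.   ] tooly ch [ 0.     1.    -0.001] toolz ch [ 1.    -0.     0.001] q [-8.600e-02  3.190e-01  1.747e+00 -1.000e-03  1.075e+00  6.900e-02]
delta tool mm [ -0.2 148.2  -0.8] spin for z->+X -0.0
```

View pics/p1.png

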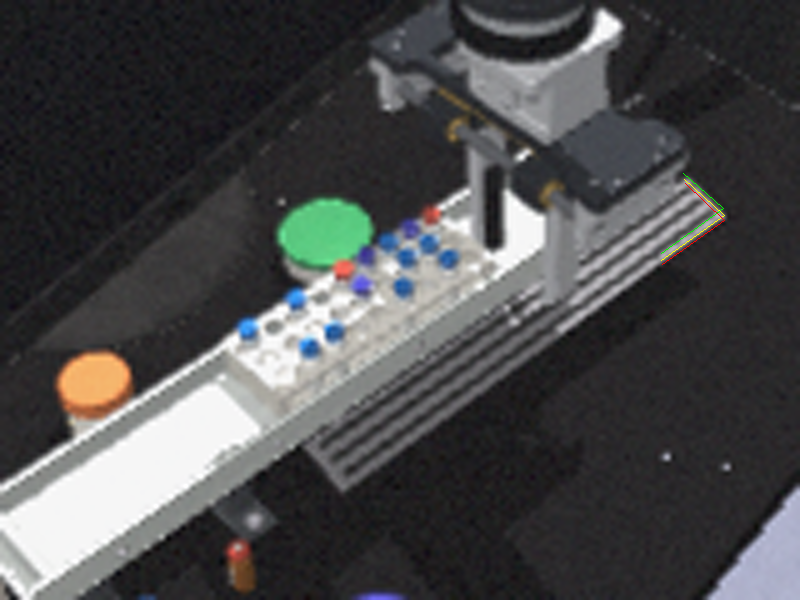

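Request:
carry_out(
  plan=[
    {"tx": 0,"ty": 5,"tz": 0,"spin": 0},
    {"tx": 0,"ty": 6,"tz": 0,"spin": 0},
    {"tx": 0,"ty": 6,"tz": 0,"spin": 0},
    {"tx": 0,"ty": 6,"tz": 0,"spin": 0},
    {"tx": 0,"ty": 6,"tz": 0,"spin": 0},
    {"tx": 0,"ty": 6,"tz": 0,"spin": 0},
    {"tx": 0,"ty": 6,"tz": 0,"spin": 0},
    {"tx": 0,"ty": 6,"tz": 0,"spin": 0},
    {"tx": 0,"ty": 6,"tz": 0,"spin": 0},
    {"tx": 0,"ty": 6,"tz": 0,"spin": 0},
  ],
)

```text
clock: 10.8
position: [0.552, 0.0967, 0.03]
eef_rot: [0.705, 0.054, 0.705, -0.056]
force: [-2.8, -7.0, 6.5]
opening: 0.0472
```

Request:
carry_out(
  plan=[
    {"tx": 0,"ty": 6,"tz": 0,"spin": 0},
    {"tx": 0,"ty": 6,"tz": 0,"spin": 0},
    {"tx": 0,"ty": 6,"tz": 0,"spin": 0},
    {"tx": 0,"ty": 6,"tz": 0,"spin": 0},
    {"tx": 0,"ty": 6,"tz": 0,"spin": 0},
    {"tx": 0,"ty": 5,"tz": 0,"spin": 0},
    {"tx": 0,"ty": 0,"tz": 0,"spin": 0},
  ],
)

```text
clock: 11.5
position: [0.5573, 0.1322, 0.0298]
eef_rot: [0.705, 0.054, 0.705, -0.055]
force: [-1.5, -4.6, 5.5]
opening: 0.0471
```

```bash
python3 look.py p2
```

```text
clock 11.5 pos ch [-39.6 -34.2  29.8] world [0.5573 0.1322 0.0298] F [-1.49 -4.61  5.52] open 0.0471
toolx [-0.    -0.001 -1.   ] tooly ch [ 0.     1.    -0.001] toolz ch [ 1. -0. -0.] q [ 8.200e-02  3.710e-01  1.674e+00 -1.000e-03  1.096e+00  2.380e-01]
delta tool mm [-0.2 54.2 -0.4] spin for z->+X -0.0
```

View pics/p2.png

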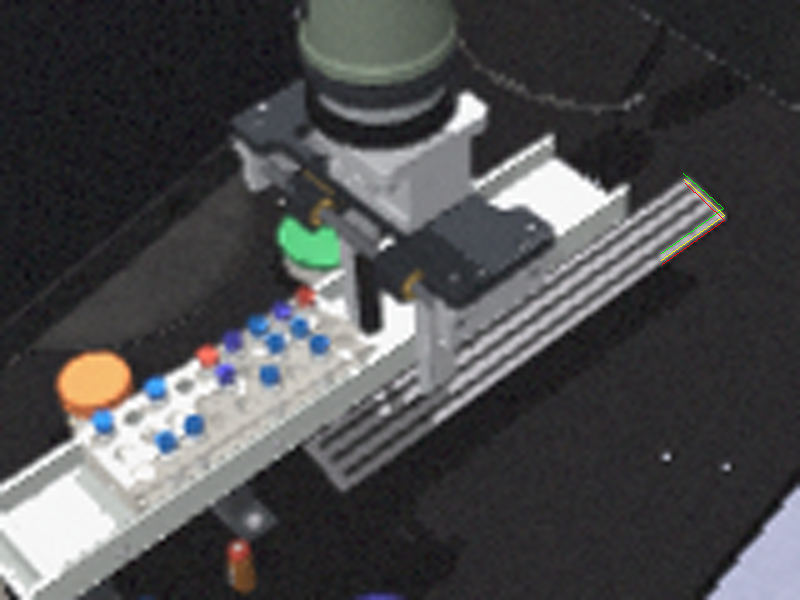

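Request:
carry_out(
  plan=[
    {"tx": 0,"ty": 5,"tz": 0,"spin": 0},
    {"tx": 0,"ty": 6,"tz": 0,"spin": 0},
    {"tx": 0,"ty": 6,"tz": 0,"spin": 0},
    {"tx": 0,"ty": 6,"tz": 0,"spin": 0},
    {"tx": 0,"ty": 6,"tz": 0,"spin": 0},
    {"tx": 0,"ty": 5,"tz": 0,"spin": 0},
    {"tx": 0,"ty": 5,"tz": 0,"spin": 0},
    {"tx": 0,"ty": 4,"tz": 0,"spin": 0},
    {"tx": 0,"ty": 2,"tz": 0,"spin": 0},
    {"tx": 0,"ty": 0,"tz": 0,"spin": 0},
  ],
)

```text
clock: 12.55
position: [0.5639, 0.1761, 0.0297]
eef_rot: [0.705, 0.054, 0.705, -0.055]
force: [-2.8, -5.6, 6.0]
opening: 0.047
```

Request:
carry_out(
  plan=[
    {"tx": 0,"ty": 2,"tz": 0,"spin": 0},
    {"tx": 0,"ty": 2,"tz": 0,"spin": 0},
    {"tx": 0,"ty": 0,"tz": 0,"spin": 0},
  ],
)

```text
clock: 12.85
position: [0.5644, 0.1798, 0.0297]
eef_rot: [0.705, 0.054, 0.705, -0.055]
force: [-2.4, -6.5, 6.4]
opening: 0.0471
```

```bash
python3 look.py p3
python3 - <<'E'
from h import *
im=snapshot('wrist')[:,:,::-1]; cv2.imwrite('pics/w9.png',im)
E
```

```text
clock 12.85 pos ch [-39.9  13.9  29.7] world [0.5644 0.1798 0.0297] F [-2.37 -6.46  6.37] open 0.0471
toolx [-0.001 -0.002 -1.   ] tooly ch [ 0.001  1.    -0.002] toolz ch [ 1.    -0.001 -0.001] q [ 0.163  0.408  1.622 -0.002  1.113  0.319]
delta tool mm [-0.3  6.1 -0.1] spin for z->+X -0.0
```

View pics/p3.png

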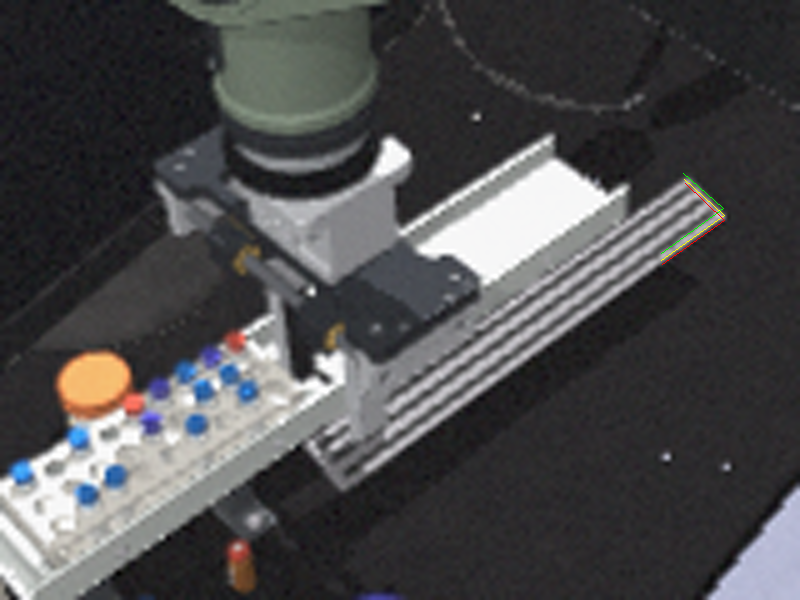

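View pics/w9.png

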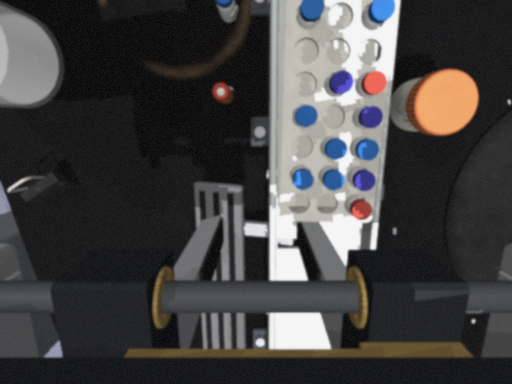

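Request:
carry_out(
  plan=[
    {"tx": 0,"ty": 2,"tz": 0,"spin": 0},
    {"tx": 0,"ty": 2,"tz": 0,"spin": 0},
    {"tx": 0,"ty": 0,"tz": 0,"spin": 0},
    {"tx": 0,"ty": 0,"tz": 0,"spin": 0},
  ],
)

```text
clock: 13.35
position: [0.565, 0.1837, 0.0296]
eef_rot: [0.705, 0.054, 0.705, -0.055]
force: [-1.9, -5.7, 6.8]
opening: 0.0472
```

Request:
carry_out(
  plan=[
    {"tx": 0,"ty": 1,"tz": 0,"spin": 0},
    {"tx": 0,"ty": 1,"tz": 0,"spin": 0},
    {"tx": 0,"ty": 0,"tz": 0,"spin": 0},
    {"tx": 0,"ty": 0,"tz": 0,"spin": 0},
  ],
)

```text
clock: 13.75
position: [0.565, 0.1838, 0.0297]
eef_rot: [0.704, 0.053, 0.706, -0.057]
force: [-3.5, -9.5, 8.4]
opening: 0.047
```

```bash
python3 look.py p4
python3 - <<'E'
from h import *
im=snapshot('top')[:,:,::-1]; cv2.imwrite('pics/t4.png',cv2.resize(im[130:230,130:330],None,fx=4,fy=4,interpolation=cv2.INTER_CUBIC))
E
```

```text
clock 13.75 pos ch [-40.   18.   29.7] world [0.565  0.1838 0.0297] F [-3.55 -9.47  8.4 ] open 0.047
toolx [-0.003 -0.005 -1.   ] tooly ch [ 0.001  1.    -0.005] toolz ch [ 1.    -0.001 -0.002] q [ 0.172  0.413  1.615 -0.005  1.117  0.329]
delta tool mm [-0.3  2.  -0. ] spin for z->+X -0.1
```

View pics/t4.png

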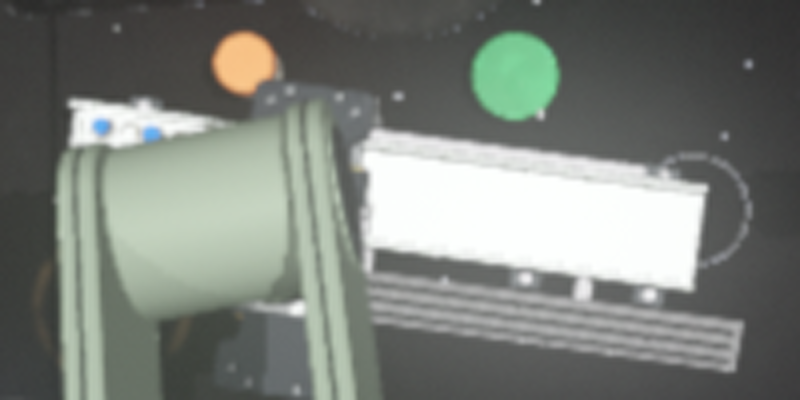

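View pics/p4.png

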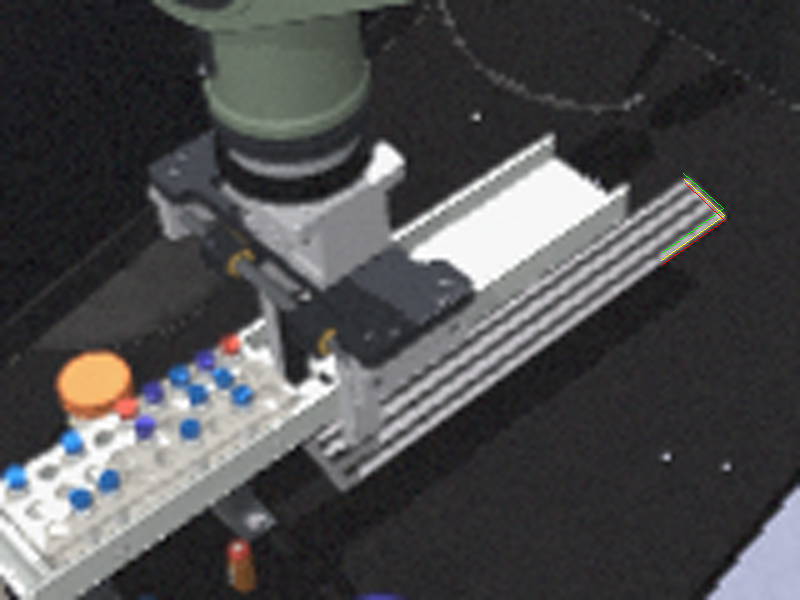

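Request:
carry_out(
  plan=[
    {"tx": 0,"ty": 1,"tz": 0,"spin": 0},
    {"tx": 0,"ty": 1,"tz": 0,"spin": 0},
    {"tx": 0,"ty": 0,"tz": 0,"spin": 0},
    {"tx": 0,"ty": 0,"tz": 0,"spin": 0},
  ],
)

```text
clock: 14.25
position: [0.565, 0.1839, 0.0297]
eef_rot: [0.704, 0.052, 0.706, -0.058]
force: [-4.2, -14.9, 9.7]
opening: 0.0469
```

```bash
python3 look.py p5
python3 - <<'E'
from h import *
c=calibration('scene'); im=snapshot('scene')[:,:,::-1].copy()
u0,v0=135,230
z=cv2.resize(im[v0:v0+50,u0:u0+75],None,fx=10,fy=10,interpolation=cv2.INTER_CUBIC)
for y,col in((184,(0,0,255)),(178,(0,255,0))):
    q=(proj(c,np.array([ch(-28,y,65),ch(28,y,65)]))-[u0,v0]+.5)*10; cv2.line(z,tuple(map(int,q[0])),tuple(map(int,q[1])),col,1)
q=(proj(c,np.array([ch(-30,184,58),ch(30,184,58)]))-[u0,v0]+.5)*10; cv2.line(z,tuple(map(int,q[0])),tuple(map(int,q[1])),(255,0,0),1)
cv2.imwrite('pics/e5.png',z)
E
```

```text
clock 14.25 pos ch [-40.   18.1  29.7] world [0.565  0.1839 0.0297] F [ -4.22 -14.86   9.7 ] open 0.0469
toolx [-0.004 -0.008 -1.   ] tooly ch [ 0.001  1.    -0.008] toolz ch [ 1.    -0.001 -0.002] q [ 0.174  0.414  1.613 -0.008  1.119  0.333]
delta tool mm [-0.3  1.9 -0. ] spin for z->+X -0.1
```

View pics/e5.png

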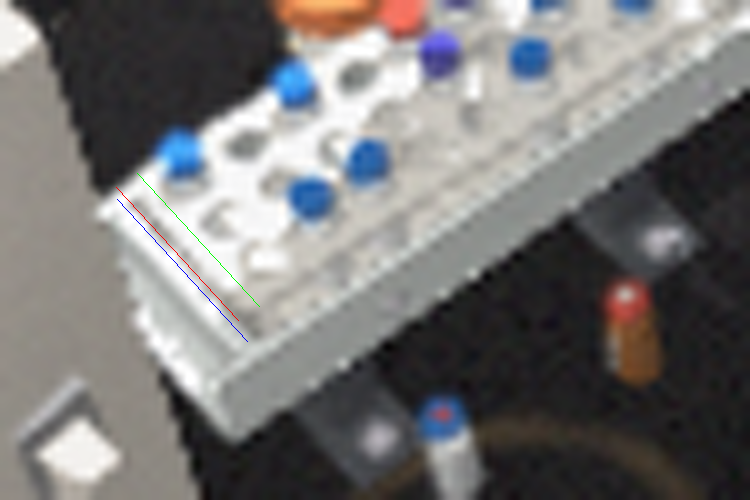

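Request:
carry_out(
  plan=[
    {"tx": 0,"ty": -2,"tz": 0,"spin": 0},
    {"tx": 0,"ty": -3,"tz": 0,"spin": 0},
    {"tx": 0,"ty": -3,"tz": 0,"spin": 0},
    {"tx": 0,"ty": -1,"tz": 0,"spin": 0},
    {"tx": 0,"ty": 0,"tz": 0,"spin": 0},
  ],
)

```text
clock: 14.85
position: [0.5646, 0.1814, 0.0296]
eef_rot: [0.705, 0.056, 0.705, -0.054]
force: [-1.3, 3.9, 5.0]
opening: 0.0471
```

```bash
python3 look.py p6
```

```text
clock 14.85 pos ch [-39.9  15.6  29.6] world [0.5646 0.1814 0.0296] F [-1.27  3.89  4.96] open 0.0471
toolx [ 0.     0.002 -1.   ] tooly ch [0.001 1.    0.002] toolz ch [ 1.    -0.001 -0.   ] q [0.164 0.408 1.622 0.003 1.111 0.318]
delta tool mm [-0.3  4.4 -0.1] spin for z->+X -0.0
```

Backed off the rack by about 2 mm, gate still held. Now lift.

Request:
carry_out(
  plan=[
    {"tx": -4,"ty": 0,"tz": 0,"spin": 0},
    {"tx": -6,"ty": 0,"tz": 0,"spin": 0},
    {"tx": -6,"ty": 0,"tz": 0,"spin": 0},
    {"tx": -6,"ty": 0,"tz": 0,"spin": 0},
    {"tx": -10,"ty": 0,"tz": 0,"spin": 0},
    {"tx": -20,"ty": 0,"tz": 0,"spin": 0},
    {"tx": -30,"ty": 0,"tz": 0,"spin": 0},
    {"tx": -30,"ty": 0,"tz": 0,"spin": 0},
    {"tx": 0,"ty": 0,"tz": 0,"spin": 0},
    {"tx": 0,"ty": 0,"tz": 0,"spin": 0},
  ],
)

```text
clock: 15.9
position: [0.5647, 0.1798, 0.1419]
eef_rot: [0.705, 0.055, 0.705, -0.055]
force: [-0.5, 0.1, -0.2]
opening: 0.0468
```

```bash
python3 look.py p7
python3 - <<'E'
from h import *
im=snapshot('wrist')[:,:,::-1]; cv2.imwrite('pics/w10.png',im)
c=calibration('scene'); im=snapshot('scene')[:,:,::-1].copy()
z=cv2.resize(im[165:300,135:310],None,fx=4,fy=4,interpolation=cv2.INTER_CUBIC)
for pts,col in(([(-77,-255,75),(-43,-255,75),(-43,45,75),(-77,45,75)],(0,200,0)),([(-28,28,65),(28,28,65),(28,184,65),(-28,184,65)],(0,0,255))):
    q=(proj(c,np.array([ch(*p) for p in pts]))-[135,165]+.5)*4; cv2.polylines(z,[np.int32(q)],True,col,1)
cv2.imwrite('pics/s10.png',z)
E
```

```text
clock 15.9 pos ch [-39.7  13.9 141.9] world [0.5647 0.1798 0.1419] F [-0.54  0.07 -0.16] open 0.0468
toolx [ 0. -0. -1.] tooly ch [ 0.001  1.    -0.   ] toolz ch [ 1.    -0.001  0.   ] q [ 0.162  0.278  1.54  -0.     1.323  0.317]
delta tool mm [111.9   6.1  -0.4] spin for z->+X -0.0
```

View pics/s10.png

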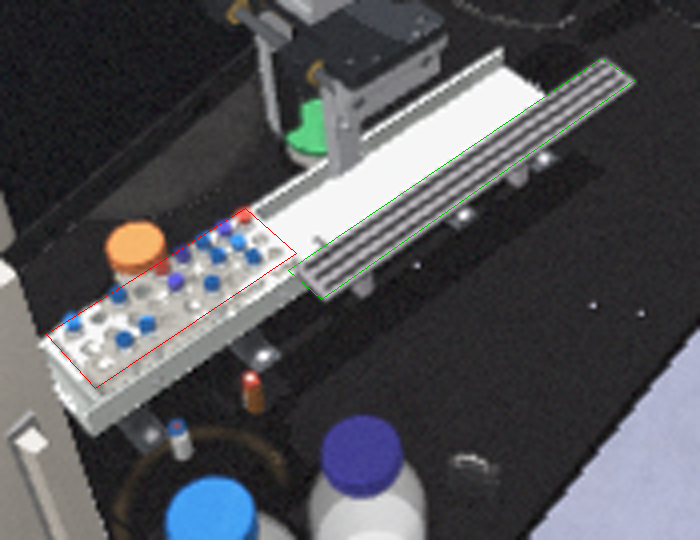

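View pics/w10.png

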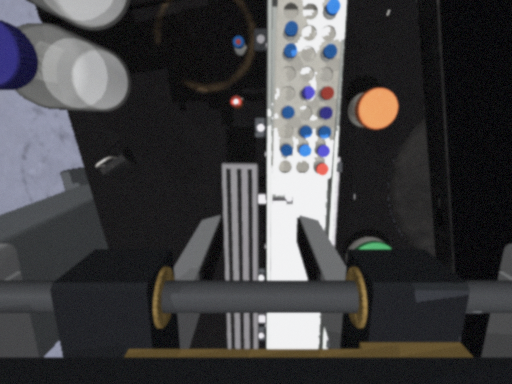

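Run:
```python
from cell import bot
print(bot.job_done())
```

```text
the job is handed in; nothing more can be done
None
```

I pushed the rack along the track to the end stop, holding the gate bar down with the other fingertip. I then backed off about 2 mm, lifted straight up and handed the job in at about 16 s of robot time. The hand-in gives no verdict, so the results below are from my own checks.

**Last checks**
- **Rack home:** the rack stalled at the stop. Pushing further raised the force from about 6 N to 15 N with no movement. In the scene view its outline lies on the home outline (y 28 to 184 mm).
- **Gate held while the rack passed:** images taken at pauses during the push put the gate at about 0.23 to 0.25 rad, with about 5 to 6 N on the bar. At the first checks the blade looked flush with the floor, before the rack covered it. I had no direct reading of the gate angle or of blade contact.
- **Gate shut at the end:** the bar is back at its shut outline, and the blade stands up behind the rack.
- **Bystanders:** the pot, tin and vials look unmoved. The timer was not in the last pictures, but nothing went near it.
- **Robot clear:** the fingers are well above the track with no force on the tool.

**Disagreements**
- The visible fingertips end about 22 mm above the reported TCP. The bar was first felt at a TCP height of about 51 to 54 mm, not 75 mm, so I set the pressing depth by force and images instead.
- The bar's friction pulled the tool up to about 5 mm sideways. I re-centred it before pushing.

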